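# Tip the weight onto the vacuum plate and jog the pump

## Task

Slide the standing leather weight up against the front edge of the vacuum plate and tip it over that edge, so that it lies flat on its broad side on the plate with more than half of its length over the plate. Then hold the pump's jog button fully down in one steady press for about four seconds, until the gauge needle stands between the two raised marks, and let go. Leave the brass weight, the thread reel and the roll of tape on the board where they are.

Things in the scene. Friction and masses are not known exactly. Their poses are not given: they have to be found in the camera images.
- vac_plate: Fixed aluminium vacuum plate, 130 (x) x 150 (y) x 10 mm high, with dark grooves on top. Origin: centre of its underside, on the board. z up; its -x side is the front edge, nearest the robot, where the weight stands.
- weight_center (a point): Centre of the loose brown leather weight, 32 x 45 x 85 mm, 0.6 to 1 kg. At the start it stands on end, centre 42 mm above the board, 10 to 30 mm before the plate's front edge, a broad face to it. x: along its 45 mm width; y: along its 85 mm length (up at the start); z: through its 32 mm thickness (at first roughly along the plate's x). Lying flat on the plate its centre is 26 mm above the board.
- console: Fixed grey wedge-shaped pump console, 140 (x) x 190 (y) x 109 mm high. Origin: centre of its underside, on the board; z up; -x is its front. Its front slopes: the panel's outward normal leans 40 degrees from vertical towards -x. On the panel: the jog button on the -y half, a round dial gauge on the +y half.
- jog_top (a point): Centre of the face of the round grey jog button (28 mm diameter), facing along the panel's normal. It stands 76 mm above the board; the visor's underside is 60 mm above it.
- jog (a joint): Travel of the jog button in m: 0 is up, 0.006 fully down; it moves in along the panel's normal, its spring takes about 1 N to start and 5 N to hold fully down, and it springs back when released. The pump runs only while the button is down.
- needle (a joint): Angle of the gauge needle in rad, clockwise, 0 to 4.4; starts at 0. It climbs at about 0.6 rad/s while the button is fully down, more slowly when partly down, stops where it is when the button is let go, and never goes back. The two raised marks are at 2.2 and 3.0.
- brass_weight: Bystander: square brass weight with a knob, 50 x 50 x 42 mm. Origin: centre of its underside.
- reel: Bystander: wooden reel of natural thread, 35 mm diameter, 44 mm tall. Origin: centre of its underside.
- tape: Bystander: part-used roll of masking tape lying on the board, 88 mm diameter, 24 mm tall. Origin: centre of its underside.
- visor_lip (a point): Middle of the front edge, underside, of the console's level steel visor (92 mm wide in y, 4 mm thick). It juts out over the jog button, 60 mm above the button's face and 14 mm past its centre to the front, so the button cannot be reached from straight above, only slanting from the front.
- board: Fixed plywood working board, 440 (x) x 800 (y) x 36 mm, lying on the table under all the other things. Origin: centre of its underside, on the table; its top face is 36 mm above the table.
Things that resemble listed ones, but are neither listed nor needed, are in the scene too. Of the things that look like the part that bears weight_center, the smaller one is meant.

How it is judged:
By the outcome, as a careful person would: the job done as asked, in the order asked, and still so for the second after the job is handed in, with the robot touching nothing.
It also fails if it takes over 62 s, if anything falls off the work surface, if the arm or the gripper's body presses on something with over 40 N, if the wrist force passes 120 N, or if a joint passes its speed limit or range.

## Robot

A 6-joint arm with a two-finger parallel gripper is mounted at the origin on a cart in front of the work surface, level with it; the furniture and walls round the work are solid. World frame = base frame: x ahead of the robot, y to its left, z up, the work surface at z = 0. Lengths are in m, angles in rad, forces in N, time in s.
With the tool pointing down it reaches from about 0.275 to 0.725 m from the base axis. Payload 15.9 kg.
Tool frame: the origin (TCP) lies at the very end of the fingers, on their centre line; the grasp point (between the pads) lies 19 mm behind it; z points along the fingers, x is the direction in which the jaws open and shut, and the axes are right-handed (so a half turn about z gives the same grasp; the last joint's range is limited). The gripper opens to 85 mm and grips with 20 to 120 N. Pads are 22 mm wide; open, the fingers measure 114 mm over their backs; the gripper's body (76 mm by 85 mm) begins 54 mm behind the grasp point. The pads swing forward as they close: fully open they stand 13 mm farther back than shut.
Start: joints at [1.189, 0.213, -0.034, 1.323, 0, 1.571], TCP at [0.186, 0.464, 0.231] pointing down, gripper open.
Joint ranges: [-2.98, 2.98], [-0.74, 1.72], [-1.14, 1.35], [-2.1, 2.04], [-1.57, 1.44], [-3.14, 3.14]. Speed limits (rad/s): [1.89, 1.89, 2.39, 2.57, 3.14, 3.14].

## Interface

Orientations are given as a unit quaternion [x, y, z, w].
In Python, from cell import observe, read_camera, close_job, find_in, cut_out gives the robot as it stands.
- The arm moves only by the tool carry_out, never from a script. Its argument "deltas" is a list of rows, each an object with "travel": the shift along the tool's x, y, z in mm, a list of three; "yaw": the turn about the tool's z in degrees. In form: [{"travel": [tx, ty, tz], "yaw": yaw}, ...]. A call has 1 to 5 rows; each row is the pose to reach, as a shift and turn from the pose commanded when the call began, along the tool's axes at that moment; what a row does not reach only later rows make up. A row lasts 1/10 s, in which the tool goes at most 50 mm and 8.59 degrees, less where a joint would pass 70% of its speed; a pose out of reach is approached as far as the arm can. A call with a gripper value outside its range is refused whole. "claw" is the closure, from 0 (fully open) to 1 (shut), set as the call begins (left out, the last holds). The fingers move at their own pace and stop on an object; the grip force is fixed at half the most. Time passes only in rows, so rows that repeat a pose let the fingers close. It gives the time, the measured TCP pose, the force and the opening at its end, in the units of the state.
- observe(): the state, without advancing time (a new reading comes with each control period).
- read_camera(name): name is "scene" or "top"; returns a dict with "frame" (480x640x3 uint8, red, green, blue), "depth" (480x640 float32, m along the optical axis (not along the pixel's ray), 0 where there is no reading), "intrinsics" (3x3 intrinsics, pixels), "dist_coeffs" ([k1, k2, p1, p2, k3] as OpenCV has them; the pictures are not rectified), "R" (3x3) and "t" (3): a world point X has camera coordinates R X + t. Camera axes: x right, y down, z forward; pixel columns grow to the right and rows downward; lengths in m; the calibration is good to about 2 mm. A picture is of the moment at which its call begins.
- close_job(): hands the job in, once; it reports no verdict.
Trained networks look in the newest picture that a camera, given by its name, has taken for a name from the list of things; names that differ only in an ending like _2 or _b are one class to them, and where a whole thing is asked for, a point or a joint stands for the part that bears it (a point fixed in the world has none). Each returns a list of dicts, best first, with "conf" (0 to 1); they miss things now and then, are a little off and sometimes report something else, mostly with a low value. They report only what shows in the picture. A call takes as long as a camera call. They do not tell look-alikes from the thing itself.
- find_in(camera, thing): "xyz" ([x, y, z] in m, in the coordinates of the camera as it stood for that picture, good to about 4 mm: the middle of the surface that is visible of it).
- cut_out(camera, thing): "region" (480x640 bool, what is visible of it).
The state is a dict: "time": time; "q": joint angles; "qvel": joint speeds; "effort": joint torques, N m; "tool_pos": TCP position; "ee_rot": TCP orientation; "force": force on the tool from outside, world axes, zero at the start; "wrist_torque": the same for the moment, N m; "width": finger opening in m.
Only numpy, scipy, OpenCV 4.12 (cv2) and the standard library are available. Lean on these libraries where they do the work, as an engineer would, in place of code of your own. Each camera call takes 0.05 s, during which the arm holds its last target.

## Working session

There is one attempt and no reset: what is moved stays moved. The work goes in short steps, Python scripts to look and compute and a tool call to move; the robot and the scene stay as the last step left them, time stands still between calls to the robot, and variables do not carry over. Pictures are saved under pics/ and viewed, and the job is handed in when it is done.

Besides the shell and the picture viewer there is one more tool, called by a JSON object that holds its "api" and its "payload", one argument or row to a line. carry_out: Moves the arm, as the interface text tells. Its arguments: {"type":"object","properties":{"deltas":{"type":"array"},"claw":{"type":"number"}},"required":["deltas"]}

```bash
mkdir -p pics; ls; cat > h.py <<'E'
import numpy as np,cv2
from cell import observe,read_camera,find_in,cut_out
def save(n,im): cv2.imwrite('pics/'+n+'.png',im[:,:,::-1])
def toworld(c,p): return c['R'].T@(np.asarray(p)-c['t'])
def cloud(c):
    d=c['depth'];v,u=np.mgrid[0:480,0:640]
    p=np.stack([u.ravel(),v.ravel()],1).astype(np.float64)[:,None]
    n=cv2.undistortPoints(p,c['intrinsics'],np.array(c['dist_coeffs']))[:,0]
    z=d.ravel()
    P=np.c_[n*z[:,None],z]
    W=(P-c['t'])@c['R']
    W[z==0]=np.nan
    return W.reshape(480,640,3)
def proj(c,X):
    rv=cv2.Rodrigues(c['R'])[0]
    return cv2.projectPoints(np.array(X,float).reshape(-1,1,3),rv,c['t'],c['intrinsics'],np.array(c['dist_coeffs']))[0][:,0]
E
python3 - <<'E'
from h import *
np.set_printoptions(precision=4,suppress=True)
print(observe())
for n in ['scene','top']:
    c=read_camera(n); save(n+'0',c['frame']); np.savez('/tmp/%s.npz'%n,**c)
    print(n,c['R'],c['t'],c['intrinsics'])
    for t in ['vac_plate','weight_center','console','jog_top','needle','brass_weight','reel','tape','visor_lip']:
        for r in find_in(n,t)[:4]: 
            w=toworld(c,r['xyz']); print(t,round(r['conf'],2),w,proj(c,w)[0].round())
E
```

```text
pics
{'time': 0.0, 'q': array([ 1.189 ,  0.2134, -0.0351,  1.3235,  0.    ,  1.5708]), 'qvel': array([ 0.0011, -0.0001, -0.0025,  0.0016,  0.0011,  0.0004]), 'effort': array([  0.0019, -68.6163,  48.7113,   0.0177,   0.0001,  -0.    ]), 'tool_pos': array([0.1861, 0.4637, 0.2308]), 'ee_rot': array([ 0.8284,  0.5601, -0.0005,  0.0003]), 'force': array([0.4547, 0.9983, 0.2248]), 'wrist_torque': array([-0.032 , -0.0165,  0.0012]), 'width': 0.08577574439088545}
scene [[ 0.6549 -0.7557 -0.0048]
 [-0.5818 -0.5    -0.6415]
 [ 0.4824  0.4229 -0.7671]] [-0.5462  0.3646  1.3411] [[596.5629   0.     321.3513]
 [  0.     596.5629 239.8564]
 [  0.       0.       1.    ]]
vac_plate 0.68 [0.6406 0.1535 0.1086] [232. 183.]
vac_plate 0.66 [ 0.6352 -0.1956  0.0503] [328. 264.]
weight_center 0.87 [ 0.5113 -0.1996  0.1   ] [296. 283.]
weight_center 0.57 [ 0.4879 -0.6093  0.1114] [434. 392.]
console 0.65 [0.641  0.1505 0.1097] [233. 184.]
jog_top 0.51 [0.6247 0.138  0.1127] [232. 188.]
brass_weight 0.82 [ 0.4566 -0.007   0.0662] [225. 264.]
brass_weight 0.26 [0.625  0.1445 0.1143] [230. 186.]
brass_weight
[... 204 characters left out ...]
7  0.0219]
 [-0.997  -0.0136 -0.0759]
 [ 0.0762 -0.0209 -0.9969]] [-0.2035  0.6112  1.5598] [[567.21     0.     319.6883]
 [  0.     567.21   242.8559]
 [  0.       0.       1.    ]]
vac_plate 0.77 [ 0.631  -0.1906  0.0463] [318. 236.]
weight_center 0.61 [ 0.5041 -0.5981  0.1165] [472. 284.]
weight_center 0.54 [ 0.5238 -0.188   0.118 ] [317. 274.]
console 0.91 [0.6551 0.1776 0.1411] [177. 222.]
jog_top 0.69 [0.7506 0.0333 0.0615] [237. 191.]
brass_weight 0.76 [ 0.4596 -0.0103  0.0585] [251. 298.]
brass_weight 0.22 [ 0.7866 -0.0861  0.0793] [281. 178.]
reel 0.43 [ 0.7871 -0.0887  0.0803] [282. 177.]
tape 0.62 [0.7528 0.0329 0.0568] [238. 191.]
visor_lip 0.88 [0.6597 0.182  0.1464] [175. 220.]
```

View pics/scene0.png

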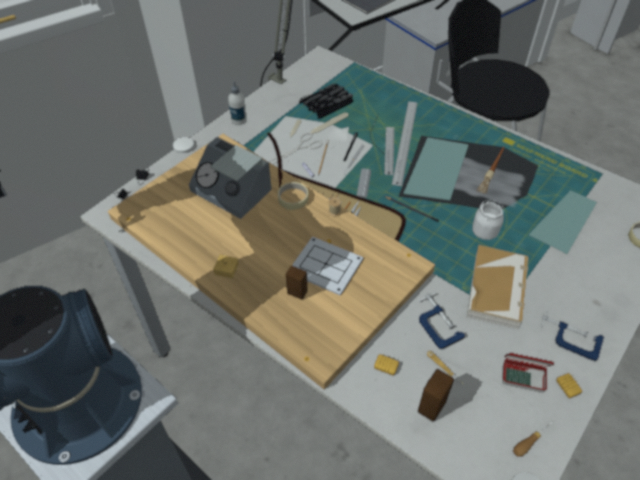

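View pics/top0.png

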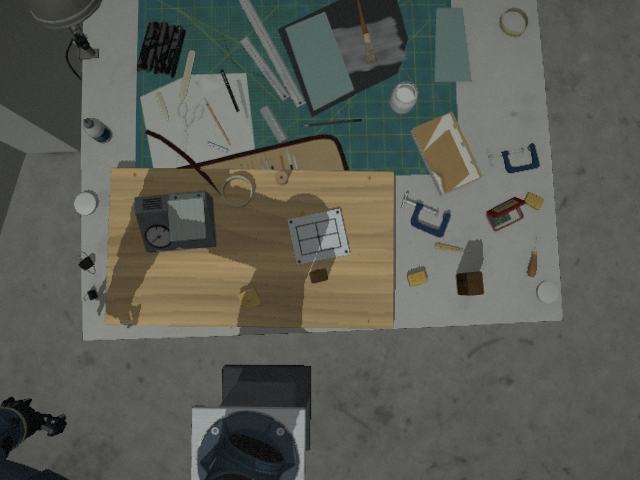

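The top view (x up, y left) shows the plate at (318,236) and the small brown block before it at (317,274). Candidates for the leather weight are the small block at scene (296,283), top (318,275), and the large block at scene (434,392), top (470,283), which is off the board. By the description I choose the small one. I'll check it in a close crop and measure.

```bash
python3 - <<'E'
from h import *
np.set_printoptions(precision=4,suppress=True)
out=[]
for n,(u,v) in [('scene',(310,270)),('top',(318,255))]:
    c=dict(np.load('/tmp/%s.npz'%n)); f=c['frame']
    out.append(cv2.resize(f[v-50:v+50,u-50:u+50],(400,400),interpolation=cv2.INTER_CUBIC))
save('crop_w',np.hstack(out))
o2=[]
for n,(u,v) in [('scene',(230,180)),('top',(175,220))]:
    c=dict(np.load('/tmp/%s.npz'%n)); f=c['frame']
    o2.append(cv2.resize(f[v-50:v+50,u-50:u+50],(400,400),interpolation=cv2.INTER_CUBIC))
save('crop_c',np.hstack(o2))
for n in ['scene','top']:
    c=dict(np.load('/tmp/%s.npz'%n)); W=cloud(c); np.save('/tmp/W%s.npy'%n,W)
    x,y,z=W[...,0],W[...,1],W[...,2]
    b=(abs(x-.5)<.1)&(abs(y+.35)<.1); print(n,'board z',np.nanmedian(z[(abs(x-.55)<.05)&(abs(y+.33)<.05)]))
    m=(abs(x-.63)<.12)&(abs(y+.19)<.12)&(abs(z-.046)<.005)
    P=W[m][:,:2]; r=cv2.minAreaRect((P*1000).astype(np.float32)); print('plate',m.sum(),np.median(z[m]),r)
    m=(abs(x-.51)<.06)&(abs(y+.19)<.06)&(z>.112)&(z<.13)
    P=W[m]; print('wtop',m.sum(),np.median(P,0),cv2.minAreaRect((P[:,:2]*1000).astype(np.float32)))
    m=(abs(x-.51)<.07)&(abs(y+.19)<.07)&(z>.055)&(z<.13)
    P=W[m]; print('wall',P.min(0),P.max(0))
    m=(abs(x-.65)<.15)&(abs(y-.17)<.15)&(z>.05)
    P=W[m]; print('cons',P.min(0),P.max(0))
    for zl in [.09,.12,.14,.15,.16,.17]:
        mm=m&(abs(z-zl)<.006); 
        if mm.sum()>10:
            P=W[mm]; print(zl,mm.sum(),P.min(0)[:2],P.max(0)[:2],cv2.minAreaRect((P[:,:2]*1000).astype(np.float32)))
E
```

```text
scene board z 0.036051516763652584
plate 2616 0.04658765757805256 ((629.9828491210938, -189.86981201171875), (239.3712615966797, 239.73727416992188), 89.95281982421875)
wtop 242 [ 0.5201 -0.1928  0.1223] ((522.1835327148438, -190.28892517089844), (34.45555877685547, 45.84612274169922), 18.184978485107422)
wall [ 0.5011 -0.216   0.055 ] [ 0.5432 -0.1657  0.1299]
cons [0.5809 0.0207 0.05  ] [0.7991 0.2935 0.1846]
0.09 422 [0.5953 0.091 ] [0.7422 0.2849] ((634.4053344726562, 168.35189819335938), (106.97645568847656, 221.80612182617188), 35.88771438598633)
0.12 359 [0.6119 0.0972] [0.7426 0.286 ] ((652.2887573242188, 176.7806854248047), (105.37700653076172, 202.57791137695312), 26.268224716186523)
0.14 301 [0.6556 0.0978] [0.7392 0.2935] ((698.42919921875, 195.81515502929688), (70.0682373046875, 196.29779052734375), 5.241757869720459)
0.15 366 [0.671  0.0993] [0.7392 0.2922] ((704.87060546875, 195.66806030273438), (58.3536376953125, 194.360107421875), 3.568133592605591)
0.16 17 [0.6748 0.1063] [0.7193 0.2795] ((702.03466796875, 194.08367919921875), (29.680953979492188, 176.87911987304688
[... 580 characters left out ...]
237 [0.5946 0.0921] [0.7362 0.2833] ((633.4391479492188, 168.65548706054688), (104.92623138427734, 217.54617309570312), 32.547218322753906)
0.12 241 [0.6268 0.0961] [0.7301 0.2859] ((660.1593627929688, 184.5775604248047), (71.35044860839844, 201.021240234375), 21.423072814941406)
0.14 747 [0.6567 0.0983] [0.7368 0.2948] ((695.7255249023438, 196.001953125), (66.44109344482422, 193.1314697265625), 5.827301979064941)
0.15 479 [0.6679 0.1003] [0.733  0.2923] ((701.8717041015625, 196.56744384765625), (51.13677215576172, 189.92117309570312), 5.887187957763672)
0.17 1026 [0.6044 0.0959] [0.7139 0.199 ] ((658.513671875, 147.32601928710938), (103.58817291259766, 94.33505249023438), 5.918068885803223)
```

View pics/crop_w.png

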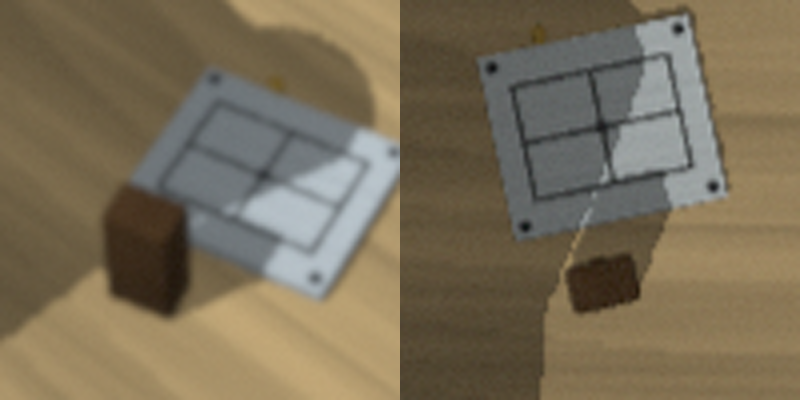

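View pics/crop_c.png

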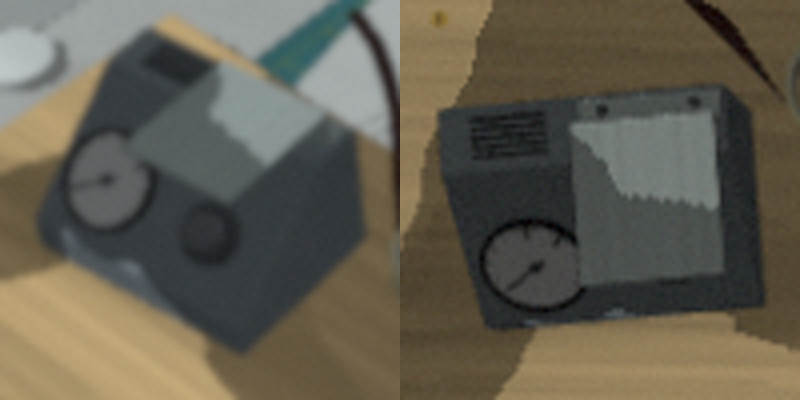

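The crop confirms the small block, with a broad face towards the plate's near edge. The button is at scene (232,189), half hidden in the top view by the visor. Next I measure plate yaw, visor edges and button.

```bash
python3 - <<'E'
from h import *
np.set_printoptions(precision=4,suppress=True)
def ray(c,uv,z):
    n=cv2.undistortPoints(np.array([[uv]],float),c['intrinsics'],np.array(c['dist_coeffs']))[0,0]
    d=c['R'].T@np.array([n[0],n[1],1]); o=-c['R'].T@c['t']; return o+d*(z-o[2])/d[2]
for n in ['scene','top']:
    c=dict(np.load('/tmp/%s.npz'%n)); W=np.load('/tmp/W%s.npy'%n); f=c['frame'].astype(int)
    sat=f.max(2)-f.min(2)
    x,y,z=W[...,0],W[...,1],W[...,2]
    m=(abs(x-.635)<.11)&(abs(y+.19)<.12)&(z<.06)&(sat<28)
    m=cv2.morphologyEx(m.astype(np.uint8),cv2.MORPH_OPEN,np.ones((3,3)))
    k,l,s,_=cv2.connectedComponentsWithStats(m); i=1+np.argmax(s[1:,4]); m=l==i
    v,u=np.nonzero(m); P=np.array([ray(c,(a,b),.046) for a,b in zip(u,v)])[:,:2]
    r=cv2.minAreaRect((P*1000).astype(np.float32)); print(n,'plate',m.sum(),r); print(cv2.boxPoints(r))
    m=(abs(x-.65)<.1)&(abs(y-.15)<.12)&(z>.166)&(z<.185)
    P=W[m]; P=P[:,:]; r=cv2.minAreaRect((P[:,:2]*1000).astype(np.float32)); print('visor z',np.median(P[:,2]),P[:,2].min(),P[:,2].max()); print(r,cv2.boxPoints(r))
    cc=read_camera(n)
    for r in cut_out(n,'jog_top')[:2]:
        g=r['region']; v,u=np.nonzero(g); print('jog',r['conf'],g.sum(),u.mean(),v.mean(),np.nanmedian(W[g],0))
c=dict(np.load('/tmp/scene.npz'));print('btn',ray(c,(232.5,188.8),.112), np.load('/tmp/Wscene.npy')[186:193,230:236].reshape(-1,3))
E
```

```text
scene plate 2393 ((631.19384765625, -189.22804260253906), (139.48153686523438, 156.35093688964844), 13.12974739074707)
[[ 545.5181 -128.9383]
 [ 581.0344 -281.202 ]
 [ 716.8696 -249.5178]
 [ 681.3533  -97.2541]]
visor z 0.17774865788353236 0.1661400380316158 0.1846126924045134
((660.826171875, 148.5386962890625), (110.69285583496094, 96.5153579711914), 6.747780799865723) [[600.1929 189.959 ]
 [611.5333  94.1122]
 [721.4595 107.1184]
 [710.119  202.9652]]
jog 0.51 83 230.3855421686747 187.26506024096386 [0.623  0.1418 0.1137]
top plate 2623 ((630.1168823242188, -190.8094482421875), (132.83132934570312, 152.68862915039062), 12.905051231384277)
[[ 548.3284 -131.2265]
 [ 582.4292 -280.0584]
 [ 711.9054 -250.3924]
 [ 677.8046 -101.5605]]
visor z 0.17443623560790536 0.16657384036041678 0.18332124770981917
((658.3303833007812, 147.1304168701172), (104.27273559570312, 94.18538665771484), 6.226958274841309) [[601.3936 188.2902]
 [611.6096  94.6605]
 [715.2672 105.9706]
 [705.0511 199.6003]]
jog 0.48 4250 176.3334117647059 220.8950588235294 [0.6571 0.1772 0.1422]
btn [0.6242 0.1354 0.112 ] [[0
[... 305 characters left out ...]
44]
 [0.6229 0.1397 0.1132]
 [0.6234 0.136  0.1153]
 [0.6233 0.1314 0.1184]
 [0.6269 0.1318 0.1153]
 [0.6321 0.1343 0.1097]
 [0.6201 0.141  0.1107]
 [0.6182 0.1342 0.1166]
 [0.6226 0.1356 0.1123]
 [0.6235 0.1324 0.1137]
 [0.6289 0.1352 0.1078]
 [0.6308 0.1333 0.1076]
 [0.616  0.1363 0.1131]
 [0.6211 0.1388 0.1075]
 [0.6196 0.1324 0.1129]
 [0.623  0.1324 0.1103]
 [0.6249 0.1306 0.1101]
 [0.6306 0.1338 0.1035]
 [0.6132 0.1333 0.1134]
 [0.616  0.1327 0.1116]
 [0.6186 0.1317 0.1103]
 [0.6244 0.135  0.1036]
 [0.6256 0.1323 0.1045]
 [0.6275 0.1305 0.1042]
 [0.6158 0.1376 0.1047]
 [0.6195 0.1381 0.1015]
 [0.6177 0.1314 0.1073]
 [0.6262 0.1383 0.0962]
 [0.6248 0.132  0.1014]
 [0.6271 0.1307 0.1005]]
```

{"api": "carry_out", "payload": {
  "deltas": [
    {"travel": [-32,32,0],"yaw": -7},
    {"travel": [-64,64,0],"yaw": -14},
    {"travel": [-96,96,0],"yaw": -21},
    {"travel": [-128,128,0],"yaw": -28},
    {"travel": [-160,160,0],"yaw": -35}
  ],
  "claw": 0.86
}}

```text
time: 1.7
tool_pos: [0.2747, 0.2562, 0.2314]
ee_rot: [0.622, 0.783, 0.0, 0.0]
force: [0.7, 0.7, -0.1]
width: 0.013
```

```bash
python3 -c "
from cell import observe
print(observe()['q'])"
```

```text
[ 7.50761168e-01 -4.30656284e-02 -3.16594795e-01  1.29674142e+00
 -1.44477623e-04  5.22096220e-01]
```

{"api": "carry_out", "payload": {
  "deltas": [
    {"travel": [-45,8,0],"yaw": 0},
    {"travel": [-90,16,0],"yaw": 0},
    {"travel": [-135,24,0],"yaw": 0},
    {"travel": [-180,32,0],"yaw": 0},
    {"travel": [-225,40,0],"yaw": 0}
  ]
}}

```text
time: 2.2
tool_pos: [0.3636, 0.0455, 0.2316]
ee_rot: [0.624, 0.781, 0.0, 0.0]
force: [1.6, 1.0, -0.8]
width: 0.0121
```

```bash
python3 -c "
from cell import observe
print(observe()['q'])"
```

```text
[ 1.24326371e-01 -6.25841895e-02 -3.34374998e-01  1.29806621e+00
  6.11586301e-05 -9.89161595e-02]
```

{"api": "carry_out", "payload": {
  "deltas": [
    {"travel": [-45,8,0],"yaw": 0},
    {"travel": [-90,16,0],"yaw": 0},
    {"travel": [-135,24,0],"yaw": 0},
    {"travel": [-180,32,0],"yaw": 0},
    {"travel": [-225,40,0],"yaw": 0}
  ]
}}

```text
time: 2.7
tool_pos: [0.4524, -0.1653, 0.2314]
ee_rot: [0.624, 0.781, 0.0, 0.0]
force: [0.5, 0.3, 0.4]
width: 0.0119
```

{"api": "carry_out", "payload": {
  "deltas": [
    {"travel": [-30,5,20],"yaw": 0},
    {"travel": [-36,6,60],"yaw": 0},
    {"travel": [-36,6,90],"yaw": 0},
    {"travel": [-36,6,90],"yaw": 0}
  ]
}}

```text
time: 3.1
tool_pos: [0.4637, -0.1964, 0.1379]
ee_rot: [0.624, 0.781, -0.001, -0.003]
force: [0.2, 0.5, 0.8]
width: 0.0123
```

```bash
python3 - <<'E'
from h import *
o=observe(); print(o['tool_pos'],o['ee_rot'],o['force'])
c=read_camera('scene'); save('scene1',c['frame'][150:400,150:480].repeat(2,0).repeat(2,1))
E
```

```text
[ 0.46367315 -0.1964029   0.13794009] [ 0.62419661  0.78126136 -0.00081894 -0.00293485] [0.15892821 0.51366417 0.79770119]
```

View pics/scene1.png

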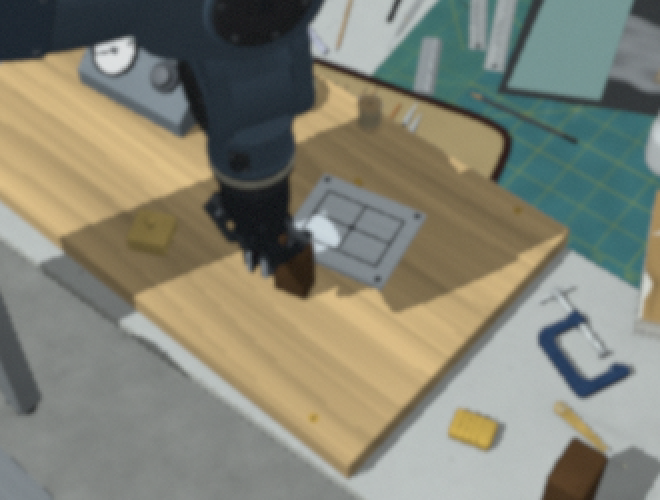

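{"api": "carry_out", "payload": {
  "deltas": [
    {"travel": [-4,0,25],"yaw": 0},
    {"travel": [-7,0,55],"yaw": 0},
    {"travel": [-7,0,80],"yaw": 0},
    {"travel": [-7,10,80],"yaw": 0},
    {"travel": [-7,18,80],"yaw": 0}
  ]
}}

```text
time: 3.65
tool_pos: [0.4868, -0.1999, 0.0635]
ee_rot: [0.624, 0.782, 0.0, 0.001]
force: [0.3, -1.1, 0.7]
width: 0.0122
```

{"api": "carry_out", "payload": {
  "deltas": [
    {"travel": [0,5,0],"yaw": 0},
    {"travel": [0,10,0],"yaw": 0},
    {"travel": [0,15,0],"yaw": 0},
    {"travel": [0,20,0],"yaw": 0},
    {"travel": [0,25,0],"yaw": 0}
  ]
}}

```text
time: 4.15
tool_pos: [0.5094, -0.1944, 0.0617]
ee_rot: [0.624, 0.781, -0.0, -0.0]
force: [-5.4, -1.4, 4.0]
width: 0.012
```

```bash
python3 - <<'E'
from h import *
o=observe(); print(o['tool_pos'],o['ee_rot'],o['force'])
a=read_camera('scene'); b=read_camera('top')
save('s2',np.hstack([cv2.resize(a['frame'][220:320,240:360],(400,333)),cv2.resize(b['frame'][200:300,260:380],(400,333))]))
E
```

```text
[ 0.50937644 -0.19437198  0.0617015 ] [ 6.24028254e-01  7.81401704e-01 -3.31020775e-04 -7.53481151e-05] [-5.38774945 -1.3641361   4.04968701]
```

View pics/s2.png

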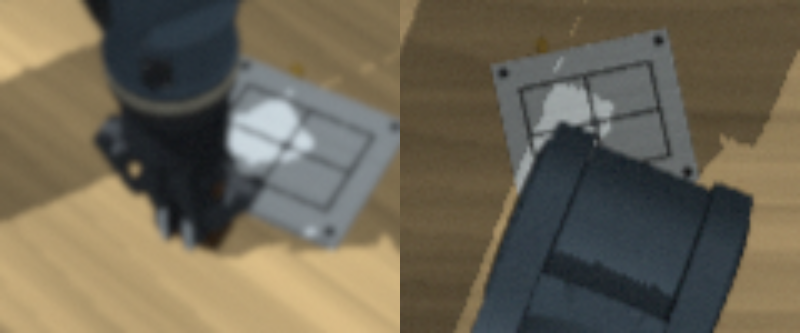

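{"api": "carry_out", "payload": {
  "deltas": [
    {"travel": [0,3,0],"yaw": 0},
    {"travel": [0,6,0],"yaw": 0},
    {"travel": [0,8,0],"yaw": 0}
  ]
}}

```text
time: 4.55
tool_pos: [0.5171, -0.1926, 0.0614]
ee_rot: [0.624, 0.781, -0.0, -0.0]
force: [-4.8, -1.3, 2.4]
width: 0.0123
```

{"api": "carry_out", "payload": {
  "deltas": [
    {"travel": [0,2,0],"yaw": 0},
    {"travel": [0,3,0],"yaw": 0}
  ]
}}

```text
time: 4.75
tool_pos: [0.5201, -0.1919, 0.0614]
ee_rot: [0.624, 0.781, -0.0, -0.0]
force: [-5.3, -0.6, 3.1]
width: 0.0117
```

```bash
python3 - <<'E'
from h import *
o=observe(); print(o['tool_pos'],o['ee_rot'],o['force'])
a=read_camera('scene')
save('s3',cv2.resize(a['frame'][220:320,240:360],(720,600)))
E
```

```text
[ 0.52008932 -0.19190534  0.06135588] [ 6.23979335e-01  7.81440834e-01 -9.88748737e-05 -5.28828714e-05] [-5.32660562 -0.64283964  3.09611573]
```

View pics/s3.png

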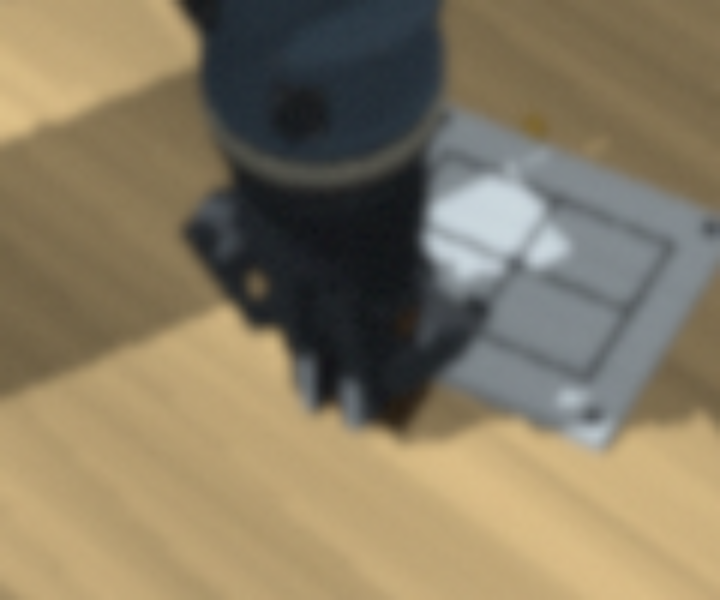

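{"api": "carry_out", "payload": {
  "deltas": [
    {"travel": [0,2,0],"yaw": 0},
    {"travel": [0,2,0],"yaw": 0}
  ]
}}

```text
time: 5.0
tool_pos: [0.5221, -0.1914, 0.0613]
ee_rot: [0.624, 0.781, -0.0, -0.0]
force: [-3.7, -0.9, 1.8]
width: 0.0122
```

{"api": "carry_out", "payload": {
  "deltas": [
    {"travel": [0,2,0],"yaw": 0},
    {"travel": [0,2,0],"yaw": 0}
  ]
}}

```text
time: 5.2
tool_pos: [0.5226, -0.1913, 0.0613]
ee_rot: [0.624, 0.781, -0.001, -0.001]
force: [-14.7, -2.4, 11.5]
width: 0.0119
```

The force jump shows the weight is against the edge. I back off, look, and raise.

{"api": "carry_out", "payload": {
  "deltas": [
    {"travel": [0,-14,0],"yaw": 0},
    {"travel": [0,-14,-25],"yaw": 0},
    {"travel": [0,-14,-46],"yaw": 0},
    {"travel": [0,-14,-46],"yaw": 0}
  ]
}}

```text
time: 5.6
tool_pos: [0.5122, -0.1946, 0.1101]
ee_rot: [0.624, 0.781, 0.001, 0.002]
force: [0.2, 0.2, 0.1]
width: 0.0118
```

```bash
python3 - <<'E'
from h import *
o=observe(); print(o['tool_pos'],o['ee_rot'],o['force'])
a=read_camera('scene')
W=cloud(a)
save('s4',cv2.resize(a['frame'][220:320,240:360],(720,600)))
E
```

```text
[ 0.51220775 -0.19462099  0.11007519] [0.62394902 0.78146117 0.0010059  0.00224636] [0.22079017 0.23382628 0.07829918]
```

View pics/s4.png

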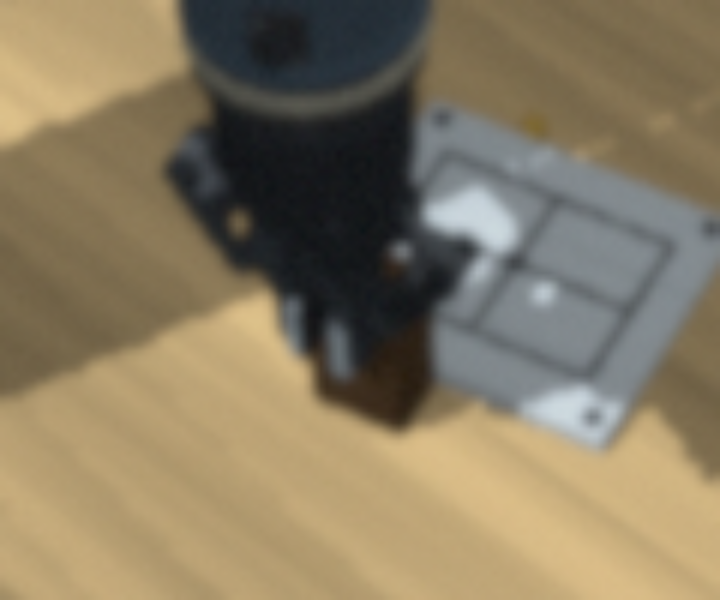

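The weight stands upright at the plate edge at crop (375,370). Now I tip it.

{"api": "carry_out", "payload": {
  "deltas": [
    {"travel": [0,10,1],"yaw": 0},
    {"travel": [0,18,1],"yaw": 0},
    {"travel": [0,24,1],"yaw": 0},
    {"travel": [0,30,1],"yaw": 0}
  ]
}}

```text
time: 6.05
tool_pos: [0.5401, -0.1871, 0.1058]
ee_rot: [0.624, 0.782, -0.0, -0.0]
force: [-1.0, -0.1, 0.9]
width: 0.0121
```

{"api": "carry_out", "payload": {
  "deltas": [
    {"travel": [0,5,0],"yaw": 0},
    {"travel": [0,9,0],"yaw": 0}
  ]
}}

```text
time: 6.25
tool_pos: [0.5489, -0.1853, 0.1061]
ee_rot: [0.624, 0.782, 0.0, -0.0]
force: [-0.1, 0.3, -0.2]
width: 0.0118
```

```bash
python3 - <<'E'
from h import *
o=observe(); print(o['tool_pos'],o['ee_rot'],o['force'])
a=read_camera('scene')
save('s5',cv2.resize(a['frame'][220:320,240:360],(720,600)))
E
```

```text
[ 0.54889664 -0.18526644  0.1061117 ] [ 6.23888945e-01  7.81513005e-01  4.72060492e-05 -7.47306437e-05] [-0.10298371  0.3495995  -0.15594402]
```

View pics/s5.png

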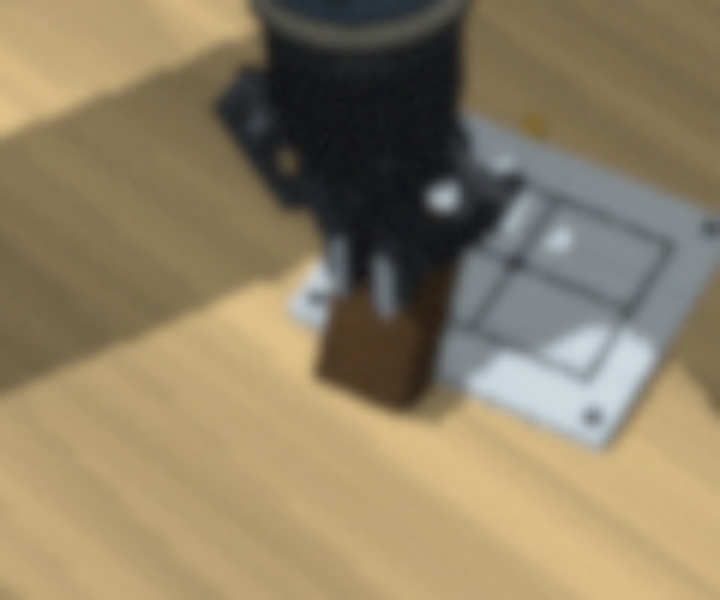

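Tipping in progress, with the weight leaning over the edge. I continue in small steps.

{"api": "carry_out", "payload": {
  "deltas": [
    {"travel": [0,5,0],"yaw": 0},
    {"travel": [0,10,0],"yaw": 0},
    {"travel": [0,15,0],"yaw": 0},
    {"travel": [0,15,0],"yaw": 0}
  ]
}}

```text
time: 6.7
tool_pos: [0.5636, -0.182, 0.1063]
ee_rot: [0.624, 0.782, 0.0, 0.0]
force: [0.2, 0.7, -0.4]
width: 0.0118
```

```bash
python3 - <<'E'
from h import *
o=observe(); print(o['tool_pos'],o['ee_rot'],o['force'])
a=read_camera('scene')
save('s6',cv2.resize(a['frame'][220:320,240:360],(720,600)))
E
```

```text
[ 0.56360435 -0.18196566  0.10627283] [6.23823299e-01 7.81565403e-01 7.01900775e-05 8.69054569e-05] [ 0.15467175  0.68499845 -0.36665489]
```

View pics/s6.png

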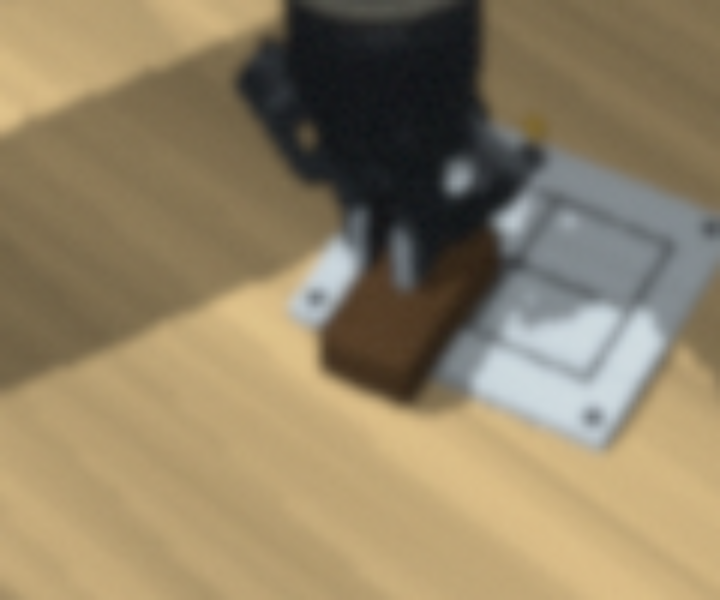

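The weight now lies on the plate. I lift off and back, then measure it.

{"api": "carry_out", "payload": {
  "deltas": [
    {"travel": [0,-5,-40],"yaw": 0},
    {"travel": [20,-30,-80],"yaw": 0},
    {"travel": [60,-60,-120],"yaw": 0},
    {"travel": [100,-80,-120],"yaw": 0},
    {"travel": [140,-100,-120],"yaw": 0}
  ]
}}

```text
time: 7.25
tool_pos: [0.4349, -0.0687, 0.2276]
ee_rot: [0.624, 0.781, 0.001, 0.001]
force: [0.3, 1.4, -0.3]
width: 0.0121
```

```bash
python3 - <<'E'
from h import *
np.set_printoptions(precision=4,suppress=True)
o=observe(); print(o['tool_pos'],o['q'])
u=np.array([.975,.223]);v=np.array([-.223,.975])
for n in ['scene','top']:
    a=read_camera(n);W=cloud(a)
    x,y,z=W[...,0],W[...,1],W[...,2]
    m=(abs(x-.58)<.08)&(abs(y+.18)<.06)&(z>.068)&(z<.09)
    P=W[m]
    if m.sum()>20:
        r=cv2.minAreaRect((P[:,:2]*1000).astype(np.float32)); print(n,m.sum(),np.median(P[:,2]),np.percentile(P[:,2],[5,95]),r)
        d=np.array(r[0])-[630.3,-190.2]; print('along',d@u,'lat',d@v)
    save('m_'+n,a['frame'])
E
```

```text
[ 0.4349 -0.0687  0.2276] [-0.1566  0.0885 -0.1909  1.2886  0.     -0.3785]
scene 552 0.07952629183403082 [0.0722 0.0841] ((579.7821655273438, -177.37965393066406), (90.33901977539062, 46.925926208496094), 13.324584007263184)
along -46.39595143737789 lat 23.76531450500486
top 516 0.07708533786547289 [0.072  0.0824] ((578.4400024414062, -177.9002227783203), (85.34708404541016, 44.920982360839844), 12.50493335723877)
along -47.82064729919429 lat 23.55706224670408
```

View pics/m_scene.png

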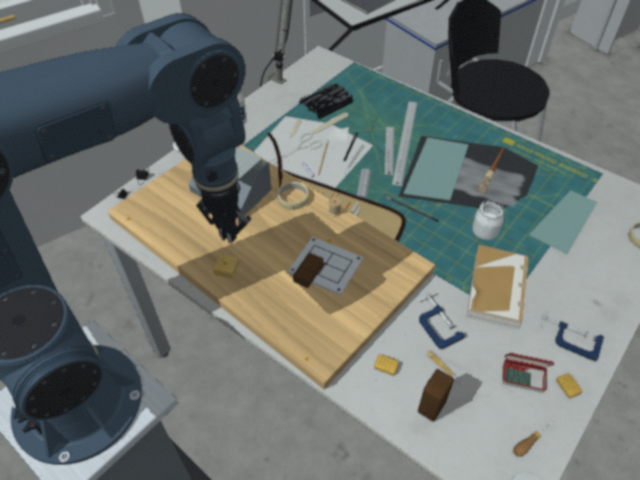

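View pics/m_top.png

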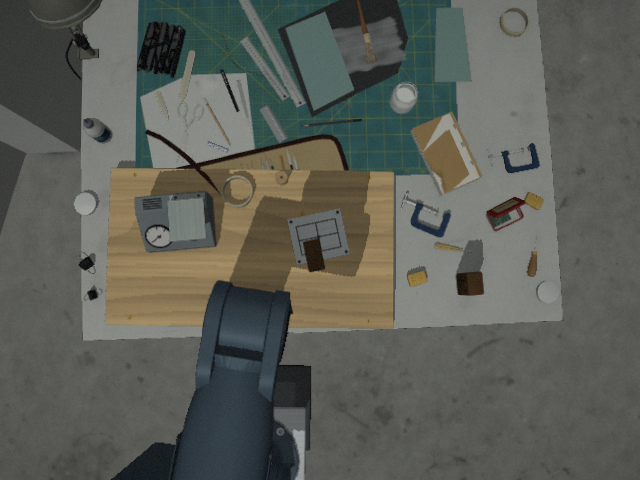

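Both views agree: top face at z≈0.078, centre 18 mm inside the front edge, about 71 % of the length over the plate. Now the button: the tool stays vertical, so I plan to use an open finger's outer back, which overhangs the narrower gripper body, to hook under the visor. I turn the jaws along the console's x axis and look at the open gripper's profile.

{"api": "carry_out", "payload": {
  "deltas": [
    {"travel": [35,17,-6],"yaw": -8.3},
    {"travel": [70,35,-12],"yaw": -16.6},
    {"travel": [105,52,-20],"yaw": -24.9},
    {"travel": [140,70,-26],"yaw": -33.2},
    {"travel": [174,87,-32],"yaw": -41.5}
  ],
  "claw": 0
}}

```text
time: 7.85
tool_pos: [0.4824, 0.1213, 0.2586]
ee_rot: [0.304, 0.953, 0.0, 0.0]
force: [0.4, -0.5, -0.2]
width: 0.0824
```

{"api": "carry_out", "payload": {
  "deltas": [
    {"travel": [0,0,0],"yaw": -8.3},
    {"travel": [0,0,0],"yaw": -16.6},
    {"travel": [0,0,0],"yaw": -24.9},
    {"travel": [0,0,0],"yaw": -33.2},
    {"travel": [0,0,0],"yaw": -41.5}
  ]
}}

```text
time: 8.35
tool_pos: [0.4822, 0.1196, 0.2582]
ee_rot: [-0.053, 0.999, -0.0, -0.0]
force: [-0.4, 0.8, 0.2]
width: 0.0853
```

```bash
python3 - <<'E'
from h import *
from scipy.spatial.transform import Rotation as Ro
np.set_printoptions(precision=4,suppress=True)
o=observe(); print(o['tool_pos'],o['q'],o['width']); R=Ro.from_quat(o['ee_rot']).as_matrix(); print(R)
for n in ['scene','top']:
    a=read_camera(n);W=cloud(a); np.savez('/tmp/g_%s.npz'%n,W=W,p=o['tool_pos'],R=R,f=a['frame'])
    save('g_'+n,a['frame'])
    if n=='scene':
        uv=proj(a,o['tool_pos'])[0].astype(int); print(uv); save('g_crop',cv2.resize(a['frame'][uv[1]-90:uv[1]+40,uv[0]-65:uv[0]+65],(600,600),interpolation=cv2.INTER_CUBIC))
    L=(W-o['tool_pos'])@R*1000
    for z0 in range(10,-140,-10):
        m=(abs(L[...,2]-z0+5)<5)&(abs(L[...,0])<90)&(abs(L[...,1])<70)
        if m.sum()>3: P=L[m]; print(n,z0,m.sum(),'x',np.percentile(P[:,0],[0,3,97,100]).round(),'y',np.percentile(P[:,1],[3,97]).round())
E
```

```text
[0.4822 0.1196 0.2582] [ 0.2431  0.2037  0.0216  1.3888 -0.0001 -1.4346] 0.08534775591242565
[[-0.9943 -0.1067 -0.0001]
 [-0.1067  0.9943 -0.0001]
 [ 0.0001 -0.0001 -1.    ]]
[186 180]
scene -10 14 x [-55. -52.  45.  45.] y [-10.  10.]
scene -20 48 x [-59. -57.  54.  55.] y [-12.   9.]
scene -30 58 x [-60. -56.  54.  56.] y [-14.  10.]
scene -40 59 x [-62. -57.  55.  55.] y [-13.   8.]
scene -50 43 x [-70. -61.  56.  56.] y [-14.   7.]
scene -60 129 x [-73. -70.  72.  74.] y [-15.   9.]
scene -70 159 x [-75. -71.  72.  74.] y [-17.  12.]
scene -80 175 x [-73. -69.  71.  72.] y [-18.  12.]
scene -90 138 x [-71. -68.  70.  71.] y [-19.   7.]
scene -100 198 x [-72. -66.  68.  70.] y [-21.   8.]
scene -110 211 x [-69. -66.  67.  69.] y [-16.  10.]
scene -120 52 x [-65. -63.  64.  66.] y [-25.   9.]
scene -130 97 x [-29. -21.  36.  38.] y [-38.   9.]
top -20 7 x [-53. -52.  54.  54.] y [-13.  -8.]
top -30 6 x [-47. -47.  49.  50.] y [-13. -12.]
top -40 4 x [-47. -47.  39.  47.] y [-13. -12.]
top -50 19 x [-65. -63.  67.  75.] y [-15.  -3.]
top -60 74 x [-74. -73.  75.  75.] y [-14.   4.]
top -70 50 x [-71. -70.  69.  73.] y [-18.  -6.]
top -80 36 x [-71. -70.  70.  72.] y [-19.  -6.]
top -90 22 x [-71. -70.  71.  71.] y [-18.  -5.]
top -100 36 x [-70. -67.  70.  71.] y [-14.  -2.]
top -110 60 x [-68. -67.  68.  68.] y [-14.  -4.]
top -130 20 x [-28. -25.  23.  24.] y [-39. -29.]
```

View pics/g_crop.png

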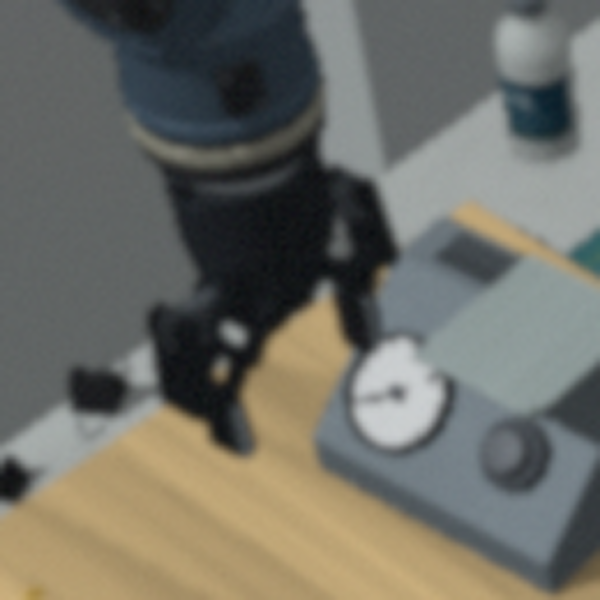

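The open gripper's knuckles stick out to ±74 mm from 50 mm above TCP, with the tips at ±57 mm. So the open-finger hook would foul the visor. I'll see how the arm acts at the edge of its reach, in free space above the console, before choosing another way to press.

{"api": "carry_out", "payload": {
  "deltas": [
    {"travel": [-20,0,-45],"yaw": 0},
    {"travel": [-65,0,-65],"yaw": 0},
    {"travel": [-110,0,-70],"yaw": 0},
    {"travel": [-155,0,-75],"yaw": 0},
    {"travel": [-200,0,-80],"yaw": 0}
  ],
  "claw": 1
}}

```text
time: 8.95
tool_pos: [0.6397, 0.136, 0.3357]
ee_rot: [-0.048, 0.999, -0.0, -0.0]
force: [0.5, -0.1, 0.8]
width: 0.0122
```

{"api": "carry_out", "payload": {
  "deltas": [
    {"travel": [-45,0,0],"yaw": 0},
    {"travel": [-90,0,0],"yaw": 0},
    {"travel": [-135,0,0],"yaw": 0}
  ]
}}

```text
time: 9.25
tool_pos: [0.6847, 0.1366, 0.33]
ee_rot: [-0.048, 0.999, -0.0, -0.001]
force: [25.6, 5.7, 75.0]
width: -0.0002
```

```bash
python3 -c "
from cell import observe
o=observe();print(o['q'],o['tool_pos'],o['ee_rot'])"
```

```text
[ 1.96967321e-01  8.88945759e-01  1.35402837e+00  2.03723716e+00
 -3.25545571e-05 -1.46968823e+00] [0.68469493 0.13662359 0.32999911] [-4.79112622e-02  9.98851365e-01 -1.16936038e-04 -6.69167954e-04]
```

At the reach limit the arm stops with the tool vertical, so no tilt is available that way. Backing off.

{"api": "carry_out", "payload": {
  "deltas": [
    {"travel": [30,0,0],"yaw": 0},
    {"travel": [70,0,0],"yaw": 0},
    {"travel": [110,0,0],"yaw": 0}
  ]
}}

```text
time: 9.55
tool_pos: [0.6376, 0.1326, 0.3344]
ee_rot: [-0.048, 0.999, -0.0, -0.001]
force: [0.3, -0.2, 0.8]
width: 0.0001
```

```bash
python3 - <<'E'
from h import *
np.set_printoptions(precision=4,suppress=True)
o=observe();print(o['q'],o['tool_pos'],o['ee_rot'],o['force'])
for n in ['scene','top']:
    a=read_camera(n); np.savez('/tmp/%s_2.npz'%n,**a)
    f=a['frame']
    if n=='scene': save('right_s',cv2.resize(f[290:480,330:640],(800,490),interpolation=cv2.INTER_CUBIC))
    else: save('right_t',cv2.resize(f[150:320,380:570],(670,600),interpolation=cv2.INTER_CUBIC))
E
```

```text
[ 0.205   0.6226  0.8452  1.7951 -0.     -1.4612] [0.6376 0.1326 0.3344] [-0.0477  0.9989 -0.0001 -0.0009] [ 0.3376 -0.218   0.8322]
```

View pics/right_s.png

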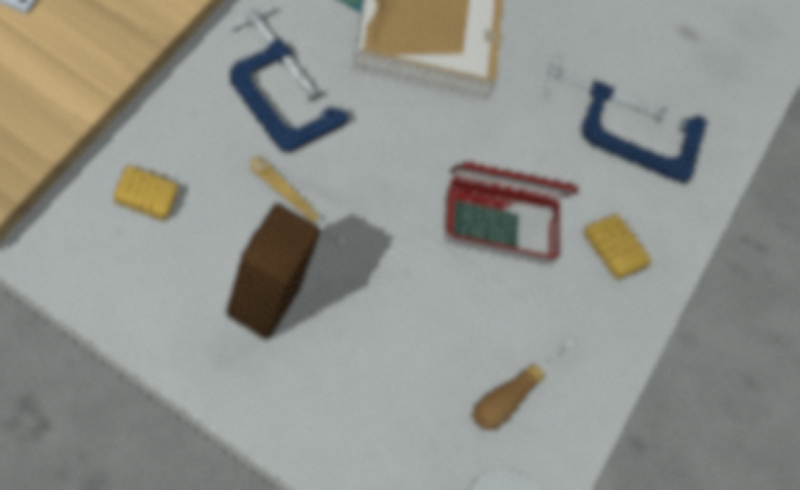

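View pics/right_t.png

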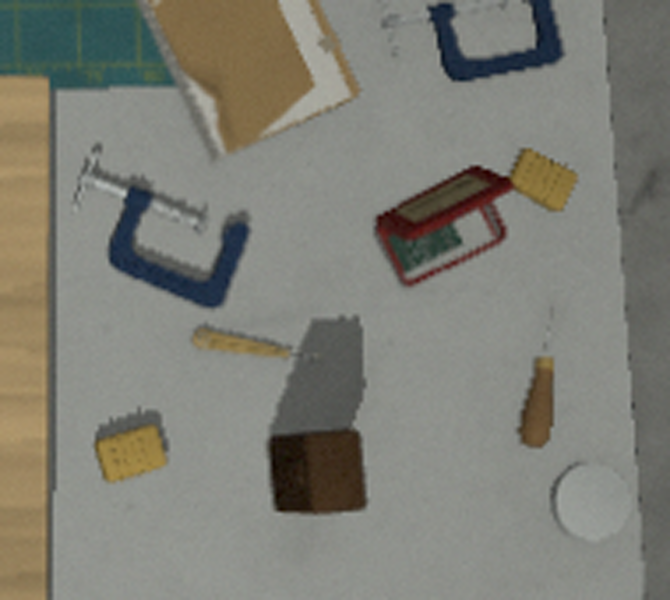

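Near the board lie a yellow block at top view (417,278), an awl at (447,247) and the big leather block at (470,284). Vertical fingers can't touch the button, because the visor covers it by about 3 mm. So I need something held in the jaws that reaches forward under the visor. The yellow block looks handy, so I measure it along with the console details.

```bash
python3 - <<'E'
from h import *
np.set_printoptions(precision=1,suppress=True)
for n in ['scene','top']:
    a=dict(np.load('/tmp/%s_2.npz'%n)); W=cloud(a); x,y,z=W[...,0],W[...,1],W[...,2]
    f=a['frame'].astype(int)
    yel=(f[...,0]-f[...,2]>60)
    for nm,(cx,cy,w) in dict(wax=(.52,-.46,.06),awl=(.6,-.53,.06),big=(.5,-.6,.06)).items():
        reg=(abs(x-cx)<w)&(abs(y-cy)<w)
        m=reg&(z>.008)
        k,l,s,_=cv2.connectedComponentsWithStats(m.astype(np.uint8))
        for i in range(1,k):
            if s[i,4]<15: continue
            P=W[l==i]*1000; print(n,nm,s[i,4],'z',np.percentile(P[:,2],[5,50,95]),[np.round(q,1) for q in cv2.minAreaRect(P[:,:2].astype(np.float32))],s[i,:4])
    print('table',np.nanmedian(z[(abs(x-.4)<.03)&(abs(y+.5)<.04)])*1000)
    m=yel&(abs(x-.52)<.12)&(y<-.4)&(y>-.56); 
    k,l,s,_=cv2.connectedComponentsWithStats(m.astype(np.uint8))
    for i in range(1,k):
        if s[i,4]<8: continue
        P=W[l==i]*1000; print(n,'yel',s[i,4],'z',np.nanpercentile(P[:,2],[5,50,95]),[np.round(q,1) for q in cv2.minAreaRect(P[:,:2].astype(np.float32))])
E
```

```text
scene wax 349 z [12.3 19.4 23.9] [array([ 522.1, -469.4]), array([40.8, 51.2]), np.float64(17.5)] [374 354  25  21]
scene awl 173 z [ 9.1 16.8 21.4] [array([ 649.5, -516.5]), array([68.6, 21. ]), np.float64(89.3)] [425 327  25  22]
scene awl 26 z [ 8.1  9.7 12. ] [array([ 610.2, -555.3]), array([22. , 11.5]), np.float64(61.3)] [435 356   8   9]
scene big 1155 z [ 21.1 112.5 120.5] [array([ 506.2, -605.3]), array([66.1, 47.1]), np.float64(5.4)] [417 368  37  54]
table 0.2818967839074904
scene yel 302 z [13.2 19.6 23.9] [array([ 519.3, -470.6]), array([35.1, 48.8]), np.float64(19.5)]
scene yel 43 z [ 3.3  7.4 11.7] [array([ 610.1, -548.1]), array([23.4, 10.2]), np.float64(80.5)]
top wax 237 z [11.2 16.9 22.8] [array([ 519.9, -471.3]), array([36.9, 53. ]), np.float64(15.7)] [407 270  21  17]
top awl 120 z [ 9.5 13.7 19.8] [array([ 648.7, -518.4]), array([20.7, 68.9]), np.float64(0.6)] [421 229  25   8]
top big 608 z [ 25.9 113.3 120.5] [array([ 505.6, -605. ]), array([65.3, 50.1]), np.float64(10.3)] [455 271  29  25]
table -0.9792798043805179
top yel 19 z [ 2.   7.  14.3] [array([ 609.8, -548.5]), array([ 9.2, 16. ]), np.float64(1.9)]
top yel 206 z [11.8 17.2 22.9] [array([ 518.8, -470.1]), array([33.1, 50.3]), np.float64(16.6)]
```

```bash
cat >> h.py <<'E'
from scipy.spatial.transform import Rotation as Ro
def plan(tx,ty,tz,ang=None):
    o=observe(); R=Ro.from_quat(o['ee_rot']).as_matrix(); p=o['tool_pos']*1000
    d=R.T@(np.array([tx,ty,tz])-p); cur=np.degrees(np.arctan2(R[1,0],R[0,0]))
    print('pos',p.round(1),'ang',cur.round(2),'q',o['q'].round(2),'F',o['force'].round(1),'w',round(o['width']*1000,1))
    print('travel',d.round(1),'yaw', None if ang is None else round((cur-ang+180)%360-180,1))
E
python3 -c "
from h import *
plan(515.5,-457,250,16.5)"
```

```text
pos [634.1 132.2 335.7] ang -174.49 q [ 0.21  0.62  0.84  1.8   0.   -1.46] F [ 0.5 -0.4  0.8] w 0.3
travel [ 174.3 -575.    86.7] yaw 169.0
```

{"api": "carry_out", "payload": {
  "deltas": [
    {"travel": [15,-30,5],"yaw": 8.4},
    {"travel": [30,-65,10],"yaw": 16.8},
    {"travel": [45,-105,20],"yaw": 25.2},
    {"travel": [60,-145,30],"yaw": 33.6},
    {"travel": [75,-185,35],"yaw": 42}
  ],
  "claw": 0.2
}}

```text
time: 10.15
tool_pos: [0.5815, -0.0604, 0.3012]
ee_rot: [0.316, 0.949, 0.0, 0.0]
force: [-1.0, -0.4, -0.5]
width: 0.0681
```

```bash
python3 -c "
from h import *
plan(515.5,-457,250,16.5)"
```

```text
pos [581.5 -60.4 301.2] ang 143.21 q [-0.1   0.4   0.4   1.57  0.   -1.03] F [-1.  -0.4 -0.5] w 68.1
travel [-184.6 -357.2   51.2] yaw 126.7
```

{"api": "carry_out", "payload": {
  "deltas": [
    {"travel": [-18,-35,5],"yaw": 8.4},
    {"travel": [-36,-70,10],"yaw": 16.8},
    {"travel": [-54,-105,15],"yaw": 25.2},
    {"travel": [-72,-140,20],"yaw": 33.6},
    {"travel": [-90,-175,25],"yaw": 42}
  ]
}}

```text
time: 10.65
tool_pos: [0.5511, -0.2553, 0.2768]
ee_rot: [0.635, 0.773, 0.0, 0.001]
force: [0.6, -0.0, 0.7]
width: 0.0686
```

```bash
python3 -c "
from h import *
plan(515.5,-457,200,16.5)"
```

```text
pos [ 551.1 -255.3  276.8] ang 101.19 q [-0.43  0.45  0.41  1.53  0.   -0.63] F [ 0.6 -0.   0.7] w 68.6
travel [-190.9  -74.2   76.8] yaw 84.7
```

{"api": "carry_out", "payload": {
  "deltas": [
    {"travel": [-38,-15,10],"yaw": 8.4},
    {"travel": [-76,-30,25],"yaw": 16.8},
    {"travel": [-114,-45,40],"yaw": 25.2},
    {"travel": [-152,-60,60],"yaw": 33.6},
    {"travel": [-188,-72,77],"yaw": 42}
  ]
}}

```text
time: 11.15
tool_pos: [0.5185, -0.4545, 0.1988]
ee_rot: [0.87, 0.494, 0.0, 0.0]
force: [0.7, -0.6, 0.6]
width: 0.0687
```

{"api": "carry_out", "payload": {
  "deltas": [
    {"travel": [0,0,0],"yaw": 8.5},
    {"travel": [0,0,0],"yaw": 17},
    {"travel": [0,0,0],"yaw": 25.5},
    {"travel": [0,0,20],"yaw": 34},
    {"travel": [0,0,40],"yaw": 42.5}
  ]
}}

```text
time: 11.65
tool_pos: [0.5197, -0.453, 0.1596]
ee_rot: [0.989, 0.145, 0.001, 0.001]
force: [-0.5, -0.3, -0.1]
width: 0.0683
```

```bash
python3 -c "
from h import *
plan(515.5,-457,40,16.5)
a=read_camera('scene');b=read_camera('top')
save('w1',np.hstack([cv2.resize(a['frame'][320:410,340:440],(400,360)),cv2.resize(b['frame'][230:320,360:460],(400,360))]))"
```

```text
pos [ 519.7 -453.   159.6] ang 16.69 q [-0.72  0.64  0.43  1.36  0.    0.56] F [-0.5 -0.3 -0.1] w 68.3
travel [ -5.3   2.4 119.6] yaw 0.2
```

View pics/w1.png

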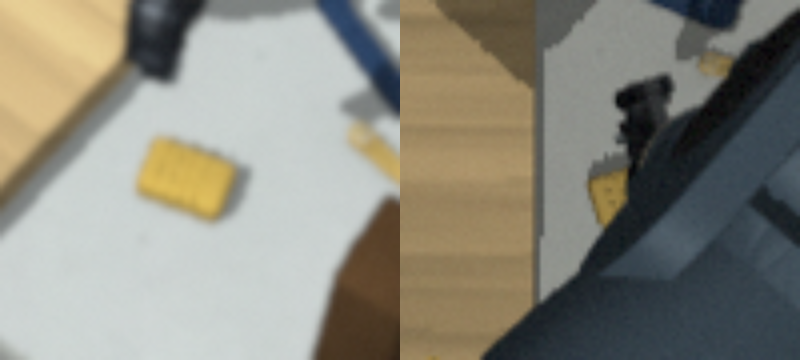

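{"api": "carry_out", "payload": {
  "deltas": [
    {"travel": [-5,2,45],"yaw": 0},
    {"travel": [-5,2,90],"yaw": 0},
    {"travel": [-5,2,125],"yaw": 0},
    {"travel": [-5,2,150],"yaw": 0},
    {"travel": [-5,2,152],"yaw": 0}
  ]
}}

```text
time: 12.25
tool_pos: [0.5137, -0.4546, 0.005]
ee_rot: [0.988, 0.151, -0.001, -0.002]
force: [-0.0, 0.1, 0.3]
width: 0.0687
```

{"api": "carry_out", "payload": {
  "deltas": [
    {"travel": [0,0,1],"yaw": 0},
    {"travel": [0,0,1],"yaw": 0},
    {"travel": [0,0,1],"yaw": 0},
    {"travel": [0,0,1],"yaw": 0},
    {"travel": [0,0,1],"yaw": 0}
  ],
  "claw": 0.75
}}

```text
time: 12.75
tool_pos: [0.5158, -0.4563, 0.009]
ee_rot: [0.989, 0.151, 0.001, 0.001]
force: [-0.2, -0.1, 5.6]
width: 0.0343
```

{"api": "carry_out", "payload": {
  "deltas": [
    {"travel": [0,0,0],"yaw": 0},
    {"travel": [0,0,-15],"yaw": 0},
    {"travel": [0,0,-40],"yaw": 0},
    {"travel": [0,0,-80],"yaw": 0},
    {"travel": [0,0,-120],"yaw": 0}
  ],
  "claw": 1
}}

```text
time: 13.25
tool_pos: [0.5147, -0.4553, 0.1293]
ee_rot: [0.989, 0.151, 0.001, 0.0]
force: [1.2, -0.7, -0.6]
width: 0.0
```

```bash
python3 -c "
from h import *
plan(490,125,200,96.2)
a=read_camera('scene')
save('w2',cv2.resize(a['frame'][290:410,320:460],(700,600)))"
```

```text
pos [ 514.7 -455.3  129.3] ang 17.32 q [-0.72  0.64  0.35  1.28  0.    0.54] F [ 1.2 -0.7 -0.6] w 0.0
travel [ 149.2 -561.3  -71.2] yaw -78.9
```

View pics/w2.png

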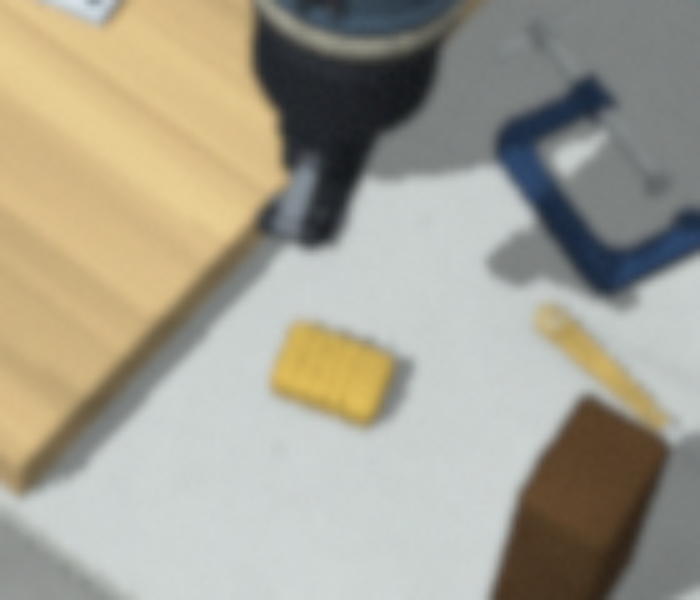

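The block was not lifted and hasn't moved. I retry once, deeper and slower, to tell a slip from a fixed block.

{"api": "carry_out", "payload": {
  "deltas": [
    {"travel": [0,0,0],"yaw": 0},
    {"travel": [0,0,0],"yaw": 0},
    {"travel": [0,0,40],"yaw": 0},
    {"travel": [0,0,80],"yaw": 0},
    {"travel": [0,0,105],"yaw": 0}
  ],
  "claw": 0.3
}}

```text
time: 13.8
tool_pos: [0.5131, -0.4538, 0.0176]
ee_rot: [0.989, 0.15, -0.001, -0.002]
force: [0.1, 0.7, 0.4]
width: 0.0597
```

{"api": "carry_out", "payload": {
  "deltas": [
    {"travel": [0,0,20],"yaw": 0},
    {"travel": [0,0,20],"yaw": 0},
    {"travel": [0,0,20],"yaw": 0}
  ]
}}

```text
time: 14.1
tool_pos: [0.5144, -0.455, 0.0014]
ee_rot: [0.989, 0.15, -0.0, -0.0]
force: [-0.1, -0.2, 1.1]
width: 0.0597
```

{"api": "carry_out", "payload": {
  "deltas": [
    {"travel": [0,0,0],"yaw": 0},
    {"travel": [0,0,0],"yaw": 0},
    {"travel": [0,0,0],"yaw": 0},
    {"travel": [0,0,0],"yaw": 0}
  ],
  "claw": 0.7
}}

```text
time: 14.5
tool_pos: [0.5156, -0.4557, 0.0032]
ee_rot: [0.989, 0.15, 0.001, 0.001]
force: [1.3, 2.0, 6.2]
width: 0.035
```

{"api": "carry_out", "payload": {
  "deltas": [
    {"travel": [0,0,0],"yaw": 0},
    {"travel": [0,0,-2],"yaw": 0},
    {"travel": [0,0,-3],"yaw": 0}
  ]
}}

```text
time: 14.8
tool_pos: [0.5155, -0.4556, 0.0034]
ee_rot: [0.989, 0.15, 0.001, 0.0]
force: [17.2, -12.8, -42.9]
width: 0.0341
```

The yellow block is gripped solidly (34 mm), but a 3 mm lift gives −43 N with no movement. It is fixed furniture, so I release it. Next I fit the arm's reach, to see whether any movable object not on the leave-alone list can serve as a pusher.

{"api": "carry_out", "payload": {
  "deltas": [
    {"travel": [0,0,3],"yaw": 0},
    {"travel": [0,0,3],"yaw": 0},
    {"travel": [0,0,3],"yaw": 0}
  ],
  "claw": 0.1
}}

```text
time: 15.1
tool_pos: [0.5148, -0.4554, 0.0021]
ee_rot: [0.989, 0.15, 0.0, 0.0]
force: [0.3, 0.2, 0.1]
width: 0.0758
```

```bash
python3 - <<'E'
from h import *
from scipy.optimize import least_squares,minimize
D=[(.2134,-.0351,np.hypot(.1861,.4637),.2308),(.2037,.0216,np.hypot(.4822,.1196),.2582),(.8889,1.3540,np.hypot(.68469,.13662),.33),(.6226,.8452,np.hypot(.6376,.1326),.3344),(.0885,-.1909,np.hypot(.4349,.0687),.2276),(-.0431,-.3166,np.hypot(.2747,.2562),.2314),(-.0626,-.3344,np.hypot(.3636,.0455),.2316)]
D=np.array(D)
def fk(p,q2,q3):
    r0,z0,L1,L2,a=p
    return r0+L1*np.sin(q2)+L2*np.cos(q2-q3+a), z0+L1*np.cos(q2)-L2*np.sin(q2-q3+a)
f=lambda p:np.r_[fk(p,D[:,0],D[:,1])[0]-D[:,2],fk(p,D[:,0],D[:,1])[1]-D[:,3]]
s=least_squares(f,[.05,.1,.35,.35,0]); print(s.x.round(4),abs(s.fun).max())
o=observe();q=o['q'];print(fk(s.x,q[1],q[2]),np.hypot(*o['tool_pos'][:2]),o['tool_pos'][2])
best={}
for q2 in np.arange(-.74,1.72,.01):
  for q3 in np.arange(-1.14,1.34,.01):
    q4=np.pi/2-q2+q3
    if -2.1<q4<2.03:
        r,z=fk(s.x,q2,q3); k=round(z/.04)*4
        if r>best.get(k,0): best[k]=r
print({k:round(v,3) for k,v in sorted(best.items()) if -5<k<45})
E
```

```text
[ 0.0015 -0.2098  0.484   0.3975 -0.1669] 0.0010166498108539757
(np.float64(0.6860514298090074), np.float64(0.002958534472525476)) 0.6872990563152633 0.002136891059868265
{-4: np.float64(0.869), 0: np.float64(0.862), 4: np.float64(0.851), 8: np.float64(0.839), 12: np.float64(0.825), 16: np.float64(0.809), 20: np.float64(0.79), 24: np.float64(0.769), 28: np.float64(0.746), 32: np.float64(0.72), 36: np.float64(0.687), 40: np.float64(0.648), 44: np.float64(0.595)}
```

The fit shows the real reach is about 0.81–0.85 m at low height, so the large leather block (r≈0.79 m) is reachable. It isn't on the leave-alone list. If it is loose, I can carry it over, lay it down, grip it across its middle and reach under the visor with its end. First I test whether it moves.

{"api": "carry_out", "payload": {
  "deltas": [
    {"travel": [0,0,-40],"yaw": 0},
    {"travel": [0,0,-85],"yaw": -8.4},
    {"travel": [0,0,-125],"yaw": -16.8},
    {"travel": [0,0,-155],"yaw": -25.2},
    {"travel": [0,0,-165],"yaw": -33.6}
  ]
}}

```text
time: 15.6
tool_pos: [0.5156, -0.4562, 0.1713]
ee_rot: [0.902, 0.432, 0.001, 0.003]
force: [0.7, 0.4, 0.3]
width: 0.0767
```

{"api": "carry_out", "payload": {
  "deltas": [
    {"travel": [0,0,0],"yaw": -8.4},
    {"travel": [0,0,0],"yaw": -16.8},
    {"travel": [0,0,0],"yaw": -25.2},
    {"travel": [0,0,0],"yaw": -33.6},
    {"travel": [0,0,0],"yaw": -42}
  ]
}}

```text
time: 16.1
tool_pos: [0.5146, -0.4553, 0.1672]
ee_rot: [0.687, 0.727, 0.0, 0.0]
force: [0.3, 1.1, -0.1]
width: 0.0768
```

```bash
python3 - <<'E'
from h import *
np.set_printoptions(precision=1,suppress=True)
a=read_camera('scene'); W=cloud(a); x,y,z=W[...,0],W[...,1],W[...,2]
for lo,hi in [(.113,.13),(.05,.13)]:
    m=(abs(x-.505)<.06)&(y<-.55)&(y>-.68)&(z>lo)&(z<hi); m=cv2.morphologyEx(m.astype(np.uint8),cv2.MORPH_OPEN,np.ones((2,2)))>0
    r=cv2.minAreaRect((W[m][:,:2]*1000).astype(np.float32)); print(m.sum(),np.median(z[m]),r)
save('b1',cv2.resize(a['frame'][300:430,360:500],(640,594)))
plan(505,-605,165,96)
E
```

```text
551 nan ((536.9044799804688, -600.220947265625), (120.33557891845703, 39.4262809753418), 11.939587593078613)
945 nan ((534.6714477539062, -599.9634399414062), (124.83763122558594, 40.11702346801758), 11.601064682006836)
pos [ 514.6 -455.3  167.2] ang 93.8 q [-0.7  0.6  0.4  1.4  0.  -0.8] F [ 0.3 -0.2  0.4] w 77.2
travel [-148.7  -19.5    2.2] yaw -2.2
```

View pics/b1.png

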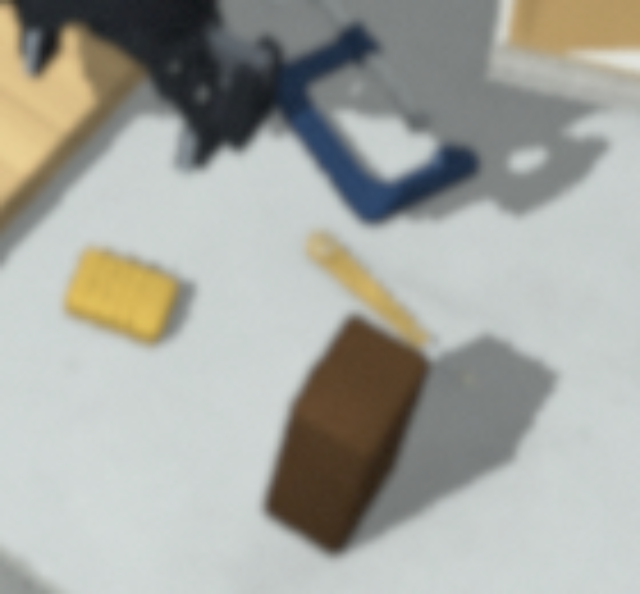

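```bash
python3 - <<'E'
from h import *
for n in ['scene','top']:
    W=np.load('/tmp/W%s.npy'%n); x,y,z=W[...,0],W[...,1],W[...,2]
    m=(abs(x-.505)<.06)&(y<-.55)&(y>-.68)&(z>.112)&(z<.13)
    print(n,m.sum(),np.nanmedian(z[m]),cv2.minAreaRect((W[m][:,:2]*1000).astype(np.float32)),cv2.minAreaRect((W[(abs(x-.505)<.06)&(y<-.55)&(y>-.68)&(z>.02)&(z<.06)][:,:2]*1000).astype(np.float32)))
E
```

```text
scene 581 0.1171116323499309 ((507.453369140625, -606.4375610351562), (65.5505142211914, 44.22673797607422), 5.233941078186035) ((494.6815490722656, -620.5462036132812), (34.54008102416992, 69.13692474365234), 55.07872772216797)
top 333 0.1161385511512108 ((505.4864196777344, -606.1439208984375), (61.55561447143555, 46.9881477355957), 5.23165225982666) ((504.545166015625, -584.5509643554688), (59.007041931152344, 6.832531929016113), 2.6990277767181396)
```

{"api": "carry_out", "payload": {
  "deltas": [
    {"travel": [-40,-5,0],"yaw": -0.5},
    {"travel": [-85,-10,0],"yaw": -1},
    {"travel": [-130,-15,0],"yaw": -1.5},
    {"travel": [-150,-18,0],"yaw": -1.5},
    {"travel": [-150,-18,0],"yaw": -1.5}
  ]
}}

```text
time: 16.65
tool_pos: [0.5028, -0.6083, 0.1654]
ee_rot: [0.681, 0.732, -0.0, -0.0]
force: [0.3, -0.1, -0.2]
width: 0.0766
```

```bash
python3 -c "
from h import *
plan(506,-606,82,95.2)
a=read_camera('scene')
save('b2',cv2.resize(a['frame'][300:430,360:500],(640,594)))"
```

```text
pos [ 502.8 -608.3  165.4] ang 94.08 q [-0.88  0.99  1.11  1.69 -0.   -0.95] F [ 0.3 -0.1 -0.2] w 76.6
travel [ 2.1  3.4 83.4] yaw -1.1
```

View pics/b2.png

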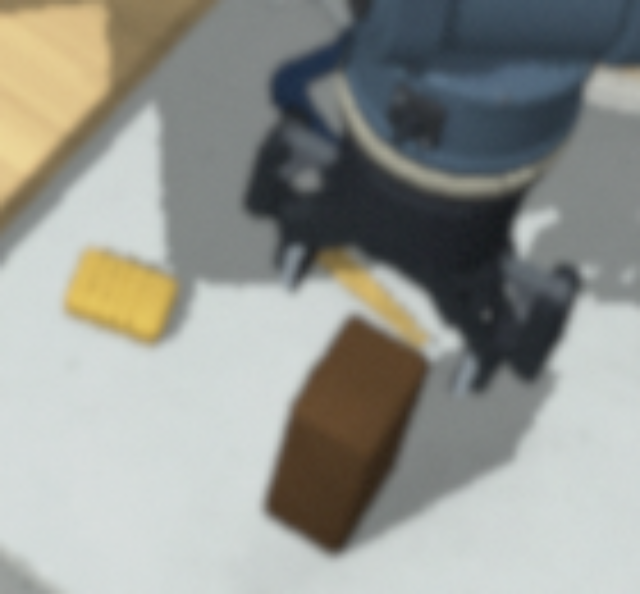

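The gripper is over the big block, fingers straddling its thin sides at crop (290,270) and (465,375). I descend and grip.

{"api": "carry_out", "payload": {
  "deltas": [
    {"travel": [2,3,30],"yaw": -1},
    {"travel": [2,3,60],"yaw": -1},
    {"travel": [2,3,83],"yaw": -1},
    {"travel": [2,3,83],"yaw": -1},
    {"travel": [2,3,83],"yaw": -1}
  ]
}}

```text
time: 17.2
tool_pos: [0.5071, -0.6034, 0.0848]
ee_rot: [0.673, 0.739, 0.0, 0.0]
force: [-0.2, 0.5, 0.3]
width: 0.0768
```

{"api": "carry_out", "payload": {
  "deltas": [
    {"travel": [0,0,0],"yaw": 0},
    {"travel": [0,0,0],"yaw": 0},
    {"travel": [0,0,0],"yaw": 0},
    {"travel": [0,0,0],"yaw": 0}
  ],
  "claw": 0.7
}}

```text
time: 17.6
tool_pos: [0.5076, -0.6048, 0.0853]
ee_rot: [0.673, 0.739, -0.0, 0.002]
force: [0.7, -3.5, 5.9]
width: 0.0429
```

{"api": "carry_out", "payload": {
  "deltas": [
    {"travel": [0,0,0],"yaw": 0},
    {"travel": [0,0,-2],"yaw": 0},
    {"travel": [0,0,-4],"yaw": 0},
    {"travel": [0,0,-5],"yaw": 0}
  ]
}}

```text
time: 18.0
tool_pos: [0.5063, -0.6028, 0.0865]
ee_rot: [0.673, 0.74, 0.0, -0.002]
force: [1.3, 0.8, -21.5]
width: 0.043
```

{"api": "carry_out", "payload": {
  "deltas": [
    {"travel": [0,0,-3],"yaw": 0},
    {"travel": [0,0,-4],"yaw": 0}
  ]
}}

```text
time: 18.2
tool_pos: [0.5069, -0.6034, 0.092]
ee_rot: [0.673, 0.74, 0.0, -0.001]
force: [0.3, -1.3, -19.7]
width: 0.0428
```

It lifts: the force is steady at about −20 N, so it is a loose 2 kg block. I carry it to the free board area in front of the console.

{"api": "carry_out", "payload": {
  "deltas": [
    {"travel": [8,0,-15],"yaw": 0},
    {"travel": [25,-1,-45],"yaw": 0},
    {"travel": [50,-2,-80],"yaw": 0},
    {"travel": [80,-3,-110],"yaw": 0},
    {"travel": [115,-4,-130],"yaw": 0}
  ]
}}

```text
time: 18.7
tool_pos: [0.4923, -0.4894, 0.225]
ee_rot: [0.673, 0.739, -0.0, 0.002]
force: [1.2, -1.1, -20.1]
width: 0.0428
```

{"api": "carry_out", "payload": {
  "deltas": [
    {"travel": [35,0,0],"yaw": 0},
    {"travel": [72,2,0],"yaw": 0},
    {"travel": [110,4,0],"yaw": 0},
    {"travel": [150,6,0],"yaw": 0},
    {"travel": [190,8,0],"yaw": 0}
  ]
}}

```text
time: 19.2
tool_pos: [0.4819, -0.298, 0.2229]
ee_rot: [0.673, 0.74, 0.0, 0.0]
force: [1.0, -0.3, -19.9]
width: 0.0428
```

{"api": "carry_out", "payload": {
  "deltas": [
    {"travel": [40,2,0],"yaw": 0},
    {"travel": [80,4,0],"yaw": 0},
    {"travel": [120,6,0],"yaw": 0},
    {"travel": [160,8,0],"yaw": 0},
    {"travel": [200,10,0],"yaw": 0}
  ]
}}

```text
time: 19.7
tool_pos: [0.4731, -0.0981, 0.2232]
ee_rot: [0.673, 0.74, 0.0, 0.001]
force: [1.0, 0.6, -21.4]
width: 0.043
```

```bash
python3 -c "
from h import *
plan(460,120,220,95.2)"
```

```text
pos [473.1 -98.1 223.2] ang 95.38 q [-0.2   0.18 -0.1   1.29  0.   -0.3 ] F [  1.    0.6 -21.4] w 43.0
travel [218.3   7.4   3.1] yaw 0.2
```

{"api": "carry_out", "payload": {
  "deltas": [
    {"travel": [45,2,0],"yaw": 0},
    {"travel": [90,4,0],"yaw": 0},
    {"travel": [135,5,0],"yaw": 0},
    {"travel": [180,7,0],"yaw": 0},
    {"travel": [210,7,0],"yaw": 0}
  ]
}}

```text
time: 20.2
tool_pos: [0.4602, 0.1129, 0.2233]
ee_rot: [0.673, 0.74, 0.001, 0.0]
force: [0.3, -1.1, -21.1]
width: 0.0427
```

{"api": "carry_out", "payload": {
  "deltas": [
    {"travel": [8,0,15],"yaw": 0},
    {"travel": [8,0,45],"yaw": 0},
    {"travel": [8,0,75],"yaw": 0},
    {"travel": [8,0,92],"yaw": 0},
    {"travel": [8,0,95],"yaw": 0}
  ]
}}

```text
time: 20.7
tool_pos: [0.4585, 0.1178, 0.1258]
ee_rot: [0.673, 0.74, -0.001, -0.001]
force: [-1.1, -0.5, -21.1]
width: 0.0428
```

```bash
python3 -c "
from h import *
plan(460,120,121,95.2)"
```

```text
pos [458.5 117.8 125.8] ang 95.4 q [ 0.25  0.21 -0.31  1.05 -0.    0.16] F [ -1.1  -0.5 -21.1] w 42.8
travel [2.1 1.7 4.8] yaw 0.2
```

{"api": "carry_out", "payload": {
  "deltas": [
    {"travel": [0,0,1],"yaw": 0},
    {"travel": [0,0,3],"yaw": 0},
    {"travel": [0,0,4],"yaw": 0}
  ]
}}

```text
time: 21.0
tool_pos: [0.4605, 0.1182, 0.1241]
ee_rot: [0.673, 0.74, 0.001, 0.0]
force: [0.2, -0.2, -20.8]
width: 0.0429
```

{"api": "carry_out", "payload": {
  "deltas": [
    {"travel": [0,0,1],"yaw": 0},
    {"travel": [0,0,1],"yaw": 0}
  ]
}}

```text
time: 21.2
tool_pos: [0.4601, 0.1181, 0.1226]
ee_rot: [0.673, 0.74, 0.0, 0.0]
force: [0.4, -0.8, -21.0]
width: 0.0431
```

{"api": "carry_out", "payload": {
  "deltas": [
    {"travel": [0,0,1.5],"yaw": 0},
    {"travel": [0,0,2],"yaw": 0}
  ]
}}

```text
time: 21.4
tool_pos: [0.4605, 0.1182, 0.1216]
ee_rot: [0.673, 0.74, 0.001, 0.001]
force: [-8.6, -1.8, 8.0]
width: 0.0426
```

{"api": "carry_out", "payload": {
  "deltas": [
    {"travel": [0,0,1],"yaw": 0},
    {"travel": [0,0,1],"yaw": 0}
  ]
}}

```text
time: 21.6
tool_pos: [0.4606, 0.1182, 0.1216]
ee_rot: [0.673, 0.74, 0.001, 0.001]
force: [-12.3, -2.4, 19.6]
width: 0.0429
```

{"api": "carry_out", "payload": {
  "deltas": [
    {"travel": [0,0,-1],"yaw": 0},
    {"travel": [0,0,-1],"yaw": 0},
    {"travel": [0,0,-1],"yaw": 0},
    {"travel": [0,0,-30],"yaw": 0},
    {"travel": [0,0,-60],"yaw": 0}
  ],
  "claw": 0.1
}}

```text
time: 22.1
tool_pos: [0.4597, 0.118, 0.18]
ee_rot: [0.673, 0.74, -0.0, -0.0]
force: [0.6, 0.6, -0.5]
width: 0.0768
```

{"api": "carry_out", "payload": {
  "deltas": [
    {"travel": [0,0,-4],"yaw": 0},
    {"travel": [-25,0,-4],"yaw": 0},
    {"travel": [-60,0,-4],"yaw": 0},
    {"travel": [-60,0,-4],"yaw": 0},
    {"travel": [-60,0,-4],"yaw": 0}
  ],
  "claw": 1
}}

```text
time: 22.6
tool_pos: [0.4658, 0.0579, 0.1833]
ee_rot: [0.674, 0.739, 0.0, 0.0]
force: [-0.5, 0.9, 0.2]
width: 0.0041
```

```bash
python3 -c "
from h import *
plan(460,70,130,95.2)
a=read_camera('scene')
save('b3',cv2.resize(a['frame'][150:300,130:290],(640,600)))"
```

```text
pos [465.8  57.9 183.3] ang 95.3 q [ 0.12  0.16 -0.22  1.19  0.    0.03] F [-0.5  0.9  0.2] w 4.1
travel [12.6 -4.7 53.3] yaw 0.1
```

View pics/b3.png

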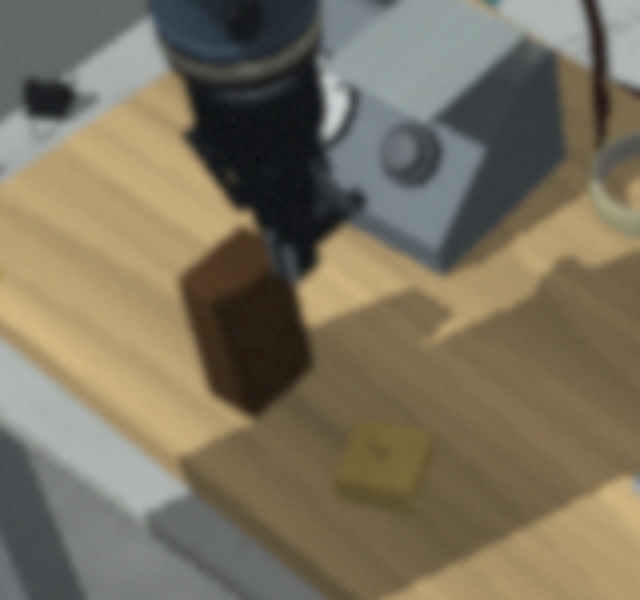

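{"api": "carry_out", "payload": {
  "deltas": [
    {"travel": [0,-4,30],"yaw": 0},
    {"travel": [0,-4,53],"yaw": 0},
    {"travel": [8,-4,53],"yaw": 0},
    {"travel": [20,-4,53],"yaw": 0},
    {"travel": [30,-4,53],"yaw": 0}
  ]
}}

```text
time: 23.15
tool_pos: [0.4595, 0.0891, 0.1318]
ee_rot: [0.673, 0.74, 0.001, 0.001]
force: [0.3, -4.7, 3.1]
width: -0.0001
```

{"api": "carry_out", "payload": {
  "deltas": [
    {"travel": [8,0,0],"yaw": 0},
    {"travel": [16,0,0],"yaw": 0},
    {"travel": [24,0,0],"yaw": 0},
    {"travel": [30,0,0],"yaw": 0}
  ]
}}

```text
time: 23.55
tool_pos: [0.456, 0.1186, 0.1306]
ee_rot: [0.673, 0.74, 0.0, -0.0]
force: [-0.6, 0.2, 0.0]
width: -0.0001
```

{"api": "carry_out", "payload": {
  "deltas": [
    {"travel": [6,0,0],"yaw": 0},
    {"travel": [12,0,0],"yaw": 0},
    {"travel": [18,0,0],"yaw": 0},
    {"travel": [22,0,0],"yaw": 0}
  ]
}}

```text
time: 23.95
tool_pos: [0.4539, 0.1401, 0.1304]
ee_rot: [0.673, 0.74, 0.0, 0.0]
force: [-0.1, 0.2, 0.4]
width: 0.0002
```

```bash
python3 -c "
from h import *
plan(460,70,130,95.2)
a=read_camera('scene')
save('b4',cv2.resize(a['frame'][150:300,130:290],(640,600)))"
```

```text
pos [453.9 140.1 130.4] ang 95.39 q [ 0.3   0.21 -0.3   1.06  0.    0.21] F [-0.1  0.2  0.4] w 0.2
travel [-70.3  -0.5   0.4] yaw 0.2
```

View pics/b4.png

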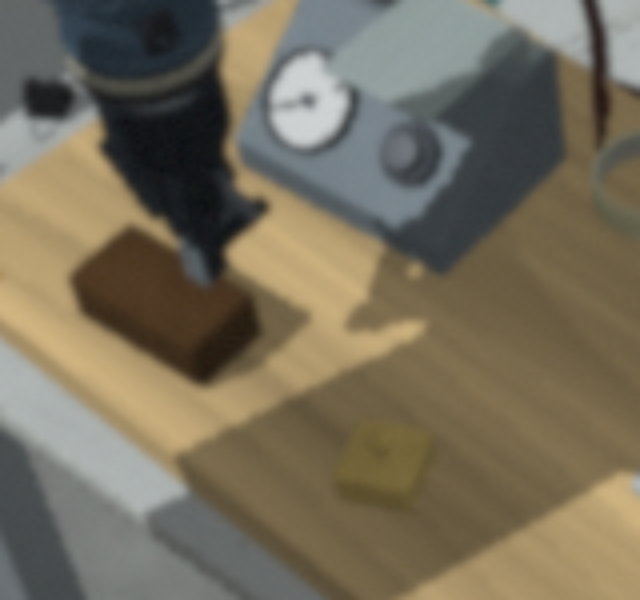

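It lies flat, broad side down, well clear of the brass weight and console. I rise, turn 90° and measure it.

{"api": "carry_out", "payload": {
  "deltas": [
    {"travel": [0,0,-35],"yaw": 0},
    {"travel": [0,0,-60],"yaw": 8.5},
    {"travel": [0,0,-60],"yaw": 17},
    {"travel": [0,0,-60],"yaw": 25.5},
    {"travel": [0,0,-60],"yaw": 34}
  ],
  "claw": 0
}}

```text
time: 24.5
tool_pos: [0.4541, 0.1395, 0.1906]
ee_rot: [0.861, 0.508, 0.0, 0.0]
force: [0.1, 0.1, -0.1]
width: 0.0722
```

{"api": "carry_out", "payload": {
  "deltas": [
    {"travel": [0,0,0],"yaw": 8.5},
    {"travel": [0,0,0],"yaw": 17},
    {"travel": [0,0,0],"yaw": 25.5},
    {"travel": [0,0,0],"yaw": 34},
    {"travel": [0,0,0],"yaw": 42.5}
  ]
}}

```text
time: 25.0
tool_pos: [0.454, 0.1395, 0.1905]
ee_rot: [0.987, 0.161, 0.0, -0.0]
force: [0.2, 0.5, -0.5]
width: 0.0853
```

```bash
python3 - <<'E'
from h import *
for n in ['scene','top']:
    a=read_camera(n); W=cloud(a); x,y,z=W[...,0],W[...,1],W[...,2]
    m=(abs(x-.455)<.08)&(abs(y-.2)<.12)&(z>.06)&(z<.095)
    k,l,s,_=cv2.connectedComponentsWithStats(m.astype(np.uint8)); i=1+np.argmax(s[1:,4]); m=l==i
    mt=m&(z>.072)
    print(n,m.sum(),np.median(z[mt]),cv2.minAreaRect((W[mt][:,:2]*1000).astype(np.float32)))
    if n=='scene': save('b5',cv2.resize(a['frame'][150:300,130:290],(640,600)))
plan(455,200,55,5)
E
```

```text
scene 914 0.08153824647868739 ((451.8422546386719, 199.74032592773438), (64.46036529541016, 121.18508911132812), 5.868409156799316)
top 142 0.078200379339017 ((456.1255798339844, 148.8289031982422), (62.55378341674805, 23.65201187133789), 15.529991149902344)
pos [454.  139.5 190.5] ang 18.72 q [ 0.3   0.17 -0.19  1.21 -0.    1.54] F [0.4 0.5 0. ] w 85.3
travel [ 20.3 -57.  135.5] yaw 13.7
```

View pics/b5.png

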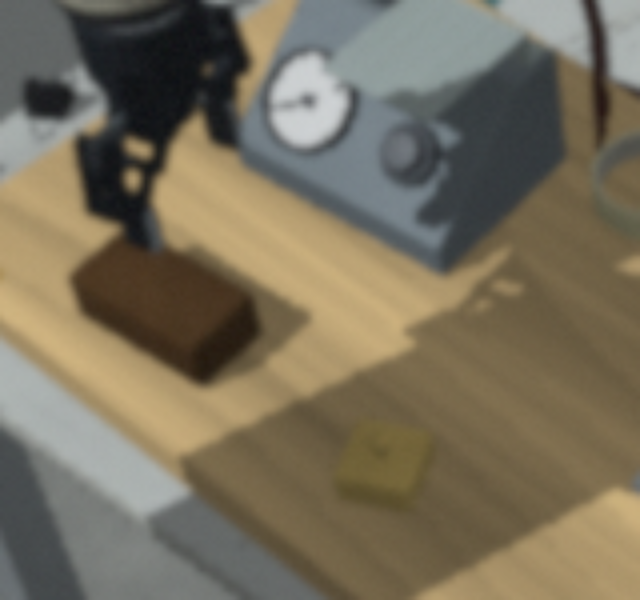

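{"api": "carry_out", "payload": {
  "deltas": [
    {"travel": [9,-30,0],"yaw": 6.6},
    {"travel": [17.5,-58,0],"yaw": 13.2},
    {"travel": [17.5,-58,0],"yaw": 13.2},
    {"travel": [17.5,-58,15],"yaw": 13.2},
    {"travel": [17.5,-58,40],"yaw": 13.2}
  ]
}}

```text
time: 25.6
tool_pos: [0.4526, 0.2004, 0.1511]
ee_rot: [0.999, 0.053, 0.001, -0.0]
force: [-0.1, -1.0, -0.7]
width: 0.0853
```

```bash
python3 - <<'E'
from h import *
plan(452,200,47,5.5)
a=read_camera('scene')
save('b6',cv2.resize(a['frame'][150:300,130:290],(640,600)))
E
```

```text
pos [452.6 200.4 151.1] ang 6.04 q [ 0.42  0.23 -0.22  1.12 -0.    1.88] F [-0.1 -1.  -0.7] w 85.3
travel [ -1.    0.4 104.1] yaw 0.5
```

View pics/b6.png

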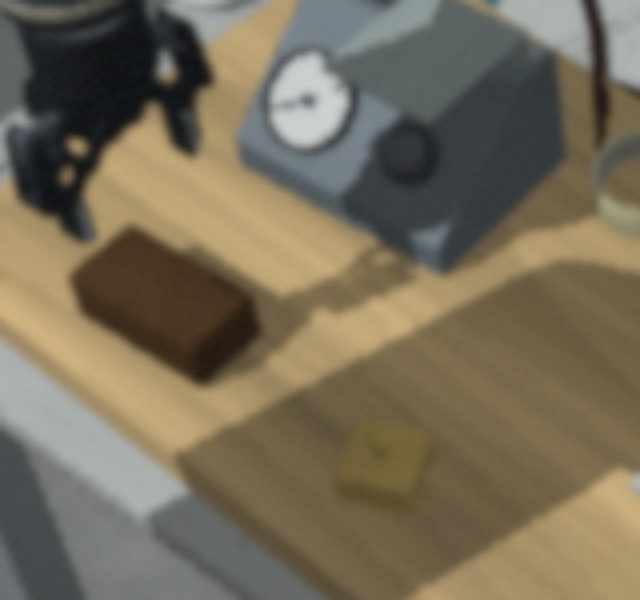

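Aligned over the block. I descend and grip.

{"api": "carry_out", "payload": {
  "deltas": [
    {"travel": [-1,0,35],"yaw": 0},
    {"travel": [-1,0,65],"yaw": 0},
    {"travel": [-1,0,90],"yaw": 0},
    {"travel": [-1,0,102],"yaw": 0},
    {"travel": [-1,0,102],"yaw": 0}
  ]
}}

```text
time: 26.15
tool_pos: [0.4501, 0.1994, 0.0477]
ee_rot: [0.999, 0.051, -0.001, 0.0]
force: [0.8, -0.3, 1.5]
width: 0.0858
```

{"api": "carry_out", "payload": {
  "deltas": [
    {"travel": [0,0,0],"yaw": 0},
    {"travel": [0,0,0],"yaw": 0},
    {"travel": [0,0,0],"yaw": 0},
    {"travel": [0,0,0],"yaw": 0}
  ],
  "claw": 0.6
}}

```text
time: 26.55
tool_pos: [0.4514, 0.2003, 0.05]
ee_rot: [0.999, 0.05, 0.001, -0.0]
force: [-3.6, -1.6, 8.1]
width: 0.0607
```

{"api": "carry_out", "payload": {
  "deltas": [
    {"travel": [0,0,-8],"yaw": 0},
    {"travel": [0,0,-25],"yaw": 0},
    {"travel": [0,0,-55],"yaw": 0},
    {"travel": [0,0,-85],"yaw": 0},
    {"travel": [0,0,-100],"yaw": 0}
  ]
}}

```text
time: 27.05
tool_pos: [0.4508, 0.2, 0.1508]
ee_rot: [0.999, 0.05, 0.001, -0.0]
force: [1.2, -0.1, -20.9]
width: 0.0609
```

```bash
python3 - <<'E'
from h import *
plan(480,140,150,96.2)
a=read_camera('scene')
save('b7',cv2.resize(a['frame'][120:270,130:290],(640,600)))
E
```

```text
pos [450.8 200.  150.8] ang 5.72 q [ 0.42  0.23 -0.22  1.12 -0.    1.89] F [  1.2  -0.1 -20.9] w 60.9
travel [23.1 62.6  0.8] yaw -90.5
```

View pics/b7.png

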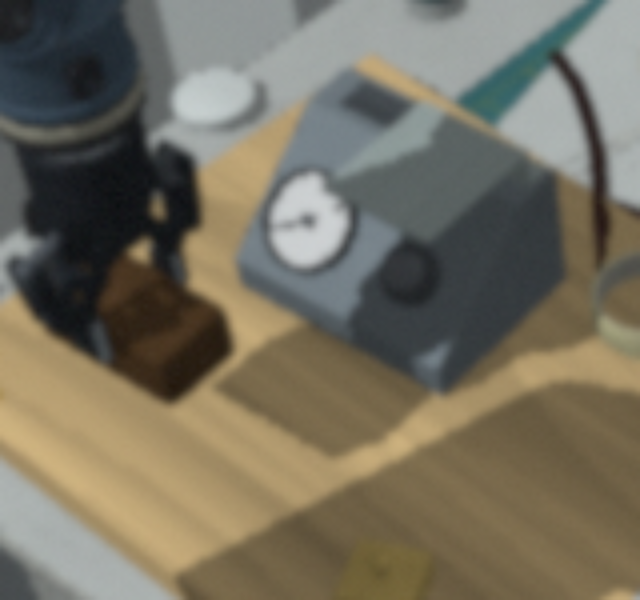

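Held level. Next: turn the block to point along the console's x axis, lined up with the button and standing off in front of it.

{"api": "carry_out", "payload": {
  "deltas": [
    {"travel": [2,6,0],"yaw": -8},
    {"travel": [4,12,0],"yaw": -16},
    {"travel": [6,18,0],"yaw": -24},
    {"travel": [8,24,0],"yaw": -32},
    {"travel": [10,30,0],"yaw": -40}
  ]
}}

```text
time: 27.6
tool_pos: [0.4627, 0.1705, 0.1475]
ee_rot: [0.92, 0.391, -0.001, -0.0]
force: [0.6, 0.9, -21.6]
width: 0.0603
```

{"api": "carry_out", "payload": {
  "deltas": [
    {"travel": [0,0,0],"yaw": -8.4},
    {"travel": [0,0,0],"yaw": -16.8},
    {"travel": [0,0,0],"yaw": -25.2},
    {"travel": [0,0,0],"yaw": -33.6},
    {"travel": [0,0,0],"yaw": -42}
  ]
}}

```text
time: 28.1
tool_pos: [0.4626, 0.1707, 0.1474]
ee_rot: [0.719, 0.695, -0.001, -0.0]
force: [-1.0, 0.1, -20.6]
width: 0.0604
```

{"api": "carry_out", "payload": {
  "deltas": [
    {"travel": [0,0,0],"yaw": -8.4},
    {"travel": [0,0,0],"yaw": -8.4},
    {"travel": [0,0,0],"yaw": -8.4}
  ]
}}

```text
time: 28.4
tool_pos: [0.4631, 0.1709, 0.1479]
ee_rot: [0.67, 0.742, -0.001, -0.0]
force: [0.0, 1.1, -21.3]
width: 0.0604
```

```bash
python3 - <<'E'
from h import *
np.set_printoptions(precision=1,suppress=True)
plan(480,138,150,96.2)
o=observe(); R=Ro.from_quat(o['ee_rot']).as_matrix()
for n in ['scene','top']:
    a=read_camera(n); W=cloud(a); L=(W-o['tool_pos'])@R*1000
    m=(L[...,2]<16)&(L[...,2]>-40)&(abs(L[...,0])<40)&(L[...,1]>22)&(L[...,1]<80)
    k,l,s,_=cv2.connectedComponentsWithStats(m.astype(np.uint8)); i=1+np.argmax(s[1:,4]); m=l==i
    P=L[m]; print(n,m.sum(),np.percentile(P,[1,50,98],axis=0))
    T=P[P[:,2]<-25]; print(cv2.minAreaRect(T[:,:2].astype(np.float32)))
    if n=='scene': save('b8',cv2.resize(a['frame'][120:270,130:290],(640,600)))
    else: save('b8t',cv2.resize(a['frame'][160:320,120:290],(640,602)))
E
```

```text
pos [463.1 170.9 147.9] ang 95.84 q [ 0.3  0.2 -0.2  1.1 -0.   0.2] F [  0.    1.1 -21.3] w 60.4
travel [-34.5  13.5  -2.1] yaw -0.4
scene 118 [[-34.9  22.9 -34.1]
 [-29.8  44.2 -11.4]
 [-20.4  56.1   7.9]]
((-27.47335433959961, 50.56264877319336), (26.696392059326172, 11.495294570922852), 42.51493453979492)
top 278 [[-33.3  22.6 -35.1]
 [-14.9  43.  -27.8]
 [ 23.   56.2   4.3]]
((-1.9464378356933594, 41.63269805908203), (61.4345703125, 32.76154708862305), 4.905902862548828)
```

View pics/b8.png

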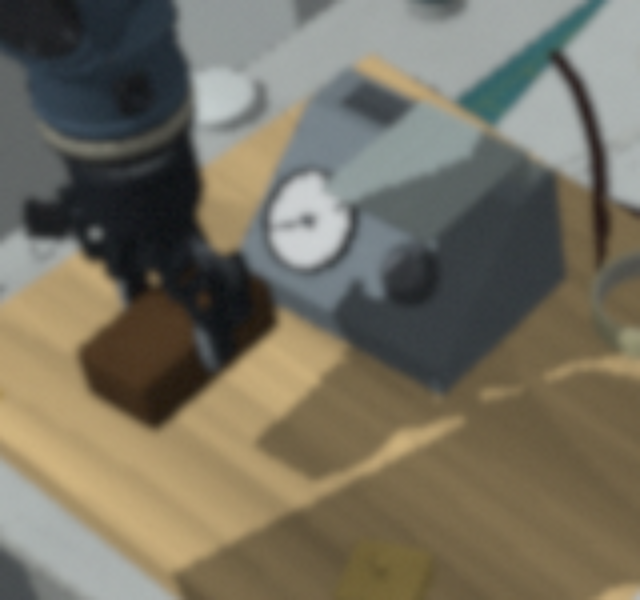

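View pics/b8t.png

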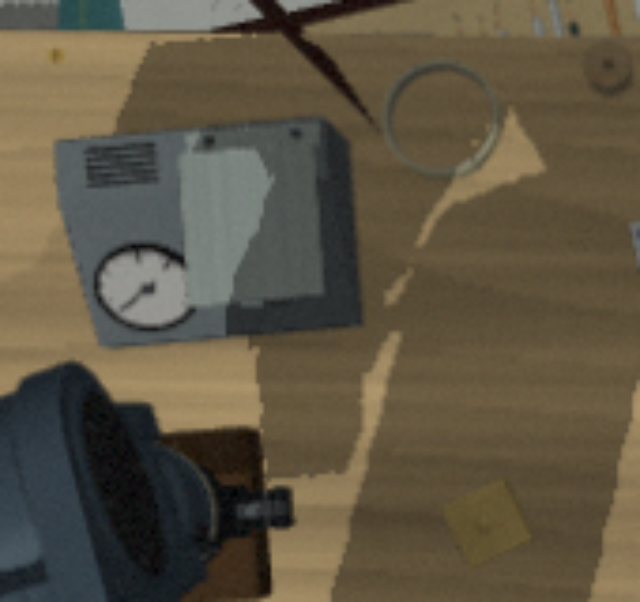

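The block's front end is 57 mm ahead of TCP, with its bottom about 14 mm below TCP. I line up laterally and in height, then go in under the visor.

{"api": "carry_out", "payload": {
  "deltas": [
    {"travel": [-15,5,5],"yaw": 0},
    {"travel": [-35,15,12],"yaw": 0},
    {"travel": [-46,28,17],"yaw": 0},
    {"travel": [-46,40,17],"yaw": 0},
    {"travel": [-46,40,17],"yaw": 0}
  ]
}}

```text
time: 29.0
tool_pos: [0.51, 0.1295, 0.1312]
ee_rot: [0.67, 0.743, 0.0, 0.0]
force: [0.4, 0.4, -21.4]
width: 0.0604
```

```bash
python3 - <<'E'
from h import *
np.set_printoptions(precision=1,suppress=True)
plan(562,134.6,131,95.84)
o=observe(); R=Ro.from_quat(o['ee_rot']).as_matrix()
for n in ['scene','top']:
    a=read_camera(n)
    if n=='scene':
        # overlay predicted: block bottom front edge, button centre, lip
        f=a['frame'].copy()
        pts=[o['tool_pos']+R@np.array([sx,57,14])/1000 for sx in(-31,0,31)]+[[.6205,.143,.112],[.6065,.1415,.172]]
        uv=proj(a,pts); print(uv)
        f=f[120:270,150:310]; f=cv2.resize(f,(800,750),interpolation=cv2.INTER_CUBIC)[:600]
        for u,v in uv: cv2.circle(f,(int((u-150)*5),int((v-120)*5)),3,(255,0,0),-1)
        save('b9',f)
    else: save('b9t',cv2.resize(a['frame'][160:320,120:290],(640,602)))
E
```

```text
pos [510.  129.5 131.2] ang 95.92 q [ 0.2  0.3 -0.2  1.1  0.   0.1] F [  0.4   0.4 -21.4] w 60.4
travel [-0.3 52.3  0.3] yaw 0.1
[[225.4 204. ]
 [216.5 199.1]
 [207.7 194.3]
 [229.6 188.2]
 [223.2 175.1]]
```

View pics/b9.png

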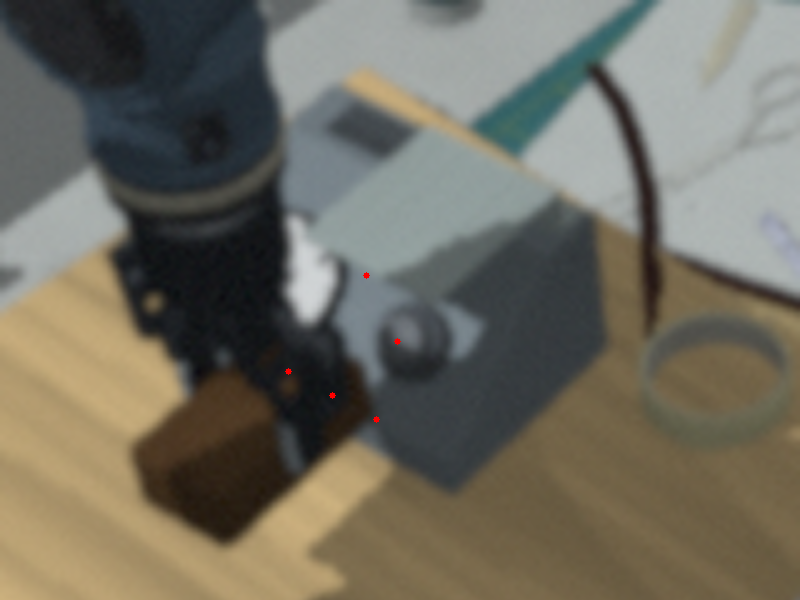

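The picture shows the button at about (408,340), some 3–4 mm to the −y side of my predicted dot at (397,341). I shift the aim 4 mm that way and go in.

{"api": "carry_out", "payload": {
  "deltas": [
    {"travel": [-4,8,0],"yaw": 0},
    {"travel": [-4,20,0],"yaw": 0},
    {"travel": [-4,32,0],"yaw": 0},
    {"travel": [-4,40,0],"yaw": 0},
    {"travel": [-4,40,0],"yaw": 0}
  ]
}}

```text
time: 29.6
tool_pos: [0.5494, 0.1301, 0.1314]
ee_rot: [0.669, 0.744, 0.0, 0.0]
force: [0.1, 0.1, -21.5]
width: 0.0604
```

{"api": "carry_out", "payload": {
  "deltas": [
    {"travel": [0,4,0],"yaw": 0},
    {"travel": [0,8,0],"yaw": 0},
    {"travel": [0,11,0],"yaw": 0},
    {"travel": [0,11,0],"yaw": 0}
  ]
}}

```text
time: 30.0
tool_pos: [0.5599, 0.1311, 0.1315]
ee_rot: [0.669, 0.744, 0.0, 0.0]
force: [-0.8, -1.1, -21.8]
width: 0.0604
```

```bash
python3 - <<'E'
from h import *
plan(562,130.6,131,95.84)
for n in ['scene','top']:
    a=read_camera(n)
    if n=='scene': save('c1',cv2.resize(a['frame'][120:270,150:310],(800,750),interpolation=cv2.INTER_CUBIC)[:600])
    else: save('c1t',cv2.resize(a['frame'][160:320,120:290],(640,602)))
E
```

```text
pos [559.9 131.1 131.5] ang 96.08 q [ 0.23  0.4  -0.03  1.14 -0.    0.12] F [ -0.8  -1.1 -21.8] w 60.4
travel [-0.8  2.1  0.5] yaw 0.2
```

View pics/c1.png

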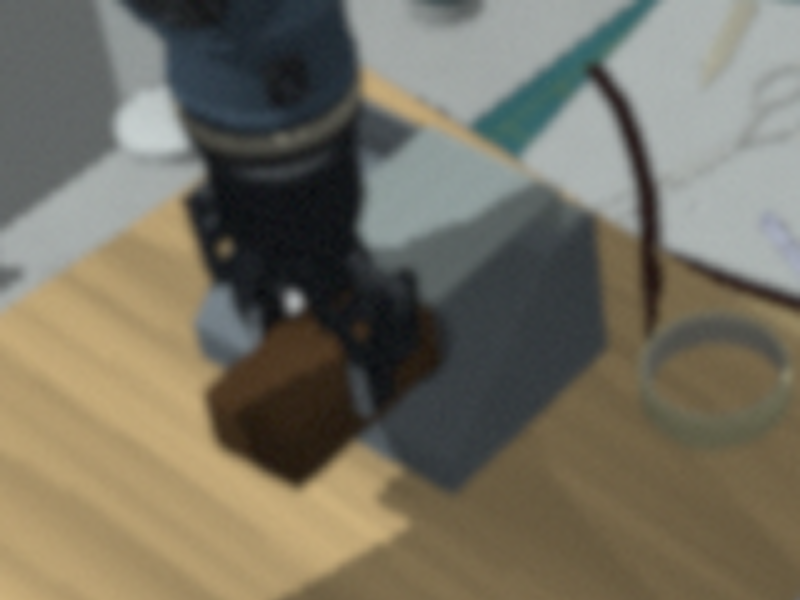

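View pics/c1t.png

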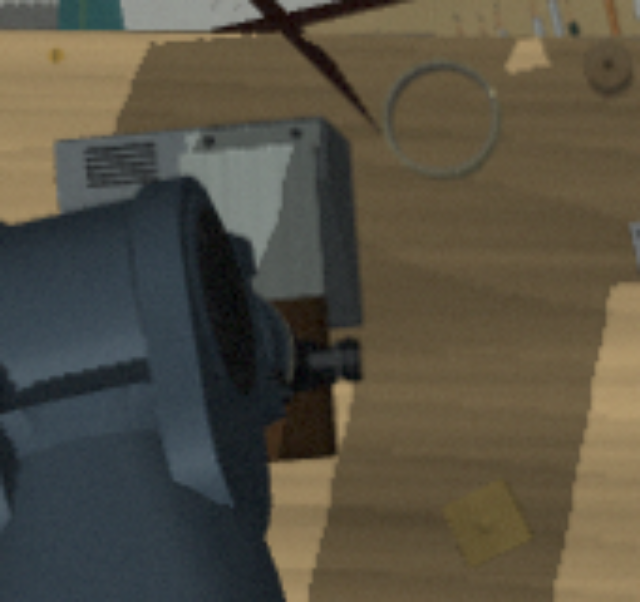

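The block's end is under the visor and touches nothing yet. The arm hides the gauge in both views, so I will time the press and watch the force, then view the needle. Lowering to just above the button.

{"api": "carry_out", "payload": {
  "deltas": [
    {"travel": [0,1,3],"yaw": 0},
    {"travel": [0,1,5],"yaw": 0},
    {"travel": [0,1,7],"yaw": 0},
    {"travel": [0,1,7],"yaw": 0}
  ]
}}

```text
time: 30.5
tool_pos: [0.5602, 0.1311, 0.1241]
ee_rot: [0.669, 0.744, -0.0, -0.0]
force: [-0.3, -0.1, -22.3]
width: 0.0606
```

{"api": "carry_out", "payload": {
  "deltas": [
    {"travel": [0,0,0],"yaw": 0}
  ]
}}

```text
time: 30.6
tool_pos: [0.5604, 0.1312, 0.1245]
ee_rot: [0.669, 0.744, 0.0, 0.0]
force: [-0.9, -0.6, -21.3]
width: 0.0608
```

{"api": "carry_out", "payload": {
  "deltas": [
    {"travel": [0,0,3],"yaw": 0},
    {"travel": [0,0,7],"yaw": 0}
  ]
}}

```text
time: 30.8
tool_pos: [0.5607, 0.1313, 0.1176]
ee_rot: [0.669, 0.744, 0.0, 0.0]
force: [-1.5, -0.9, -18.8]
width: 0.0603
```

{"api": "carry_out", "payload": {
  "deltas": [
    {"travel": [0,0,2],"yaw": 0}
  ]
}}

```text
time: 30.9
tool_pos: [0.5604, 0.1312, 0.1152]
ee_rot: [0.669, 0.744, 0.0, 0.0]
force: [-1.4, -0.4, -17.5]
width: 0.0602
```

{"api": "carry_out", "payload": {
  "deltas": [
    {"travel": [0,0,1],"yaw": 0}
  ]
}}

```text
time: 31.0
tool_pos: [0.5604, 0.1312, 0.1143]
ee_rot: [0.669, 0.744, 0.0, 0.0]
force: [-0.7, 0.8, -16.6]
width: 0.0604
```

{"api": "carry_out", "payload": {
  "deltas": [
    {"travel": [0,0,1],"yaw": 0}
  ]
}}

```text
time: 31.1
tool_pos: [0.5606, 0.1312, 0.1136]
ee_rot: [0.669, 0.744, 0.0, 0.0]
force: [-0.6, -1.0, -16.0]
width: 0.0605
```

{"api": "carry_out", "payload": {
  "deltas": [
    {"travel": [0,0,1],"yaw": 0}
  ]
}}

```text
time: 31.2
tool_pos: [0.5605, 0.1312, 0.1128]
ee_rot: [0.669, 0.744, 0.0, 0.0]
force: [-5.7, -1.8, -7.9]
width: 0.0603
```

{"api": "carry_out", "payload": {
  "deltas": [
    {"travel": [0,0,0.6],"yaw": 0}
  ]
}}

```text
time: 31.3
tool_pos: [0.5606, 0.1312, 0.1125]
ee_rot: [0.669, 0.744, 0.0, 0.0]
force: [-7.7, -2.2, -3.9]
width: 0.0606
```

Bottomed: the force jumped at z≈0.113, after about 6 mm of spring travel. Holding.

{"api": "carry_out", "payload": {
  "deltas": [
    {"travel": [0,0,0],"yaw": 0},
    {"travel": [0,0,0],"yaw": 0},
    {"travel": [0,0,0],"yaw": 0},
    {"travel": [0,0,0],"yaw": 0},
    {"travel": [0,0,0],"yaw": 0}
  ]
}}

```text
time: 31.8
tool_pos: [0.5606, 0.1312, 0.1127]
ee_rot: [0.669, 0.744, 0.0, 0.0]
force: [-6.4, -1.3, -7.4]
width: 0.0606
```

```bash
python3 - <<'E'
from h import *
print(observe()['force'])
a=read_camera('scene');b=read_camera('top')
save('d1',np.hstack([cv2.resize(a['frame'][130:250,150:280],(400,370)),cv2.resize(b['frame'][180:270,120:220],(400,370))]))
print(observe()['time'])
E
```

```text
[-6.35003762 -1.34868163 -7.37717051]
31.9
```

View pics/d1.png

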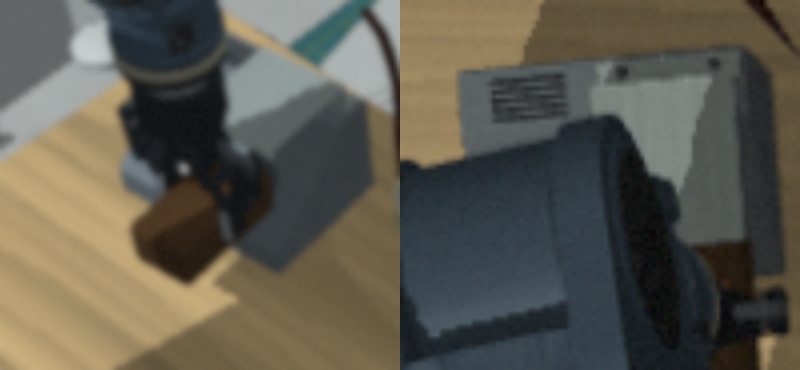

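{"api": "carry_out", "payload": {
  "deltas": [
    {"travel": [0,0,0.2],"yaw": 0},
    {"travel": [0,0,0.2],"yaw": 0},
    {"travel": [0,0,0.2],"yaw": 0},
    {"travel": [0,0,0.2],"yaw": 0},
    {"travel": [0,0,0.2],"yaw": 0}
  ]
}}

```text
time: 32.4
tool_pos: [0.5606, 0.1313, 0.1125]
ee_rot: [0.669, 0.744, 0.0, 0.0]
force: [-6.2, -1.4, -5.9]
width: 0.0603
```

{"api": "carry_out", "payload": {
  "deltas": [
    {"travel": [0,0,0.1],"yaw": 0},
    {"travel": [0,0,0.1],"yaw": 0},
    {"travel": [0,0,0.1],"yaw": 0},
    {"travel": [0,0,0.1],"yaw": 0},
    {"travel": [0,0,0.1],"yaw": 0}
  ]
}}

```text
time: 32.9
tool_pos: [0.5607, 0.1312, 0.1125]
ee_rot: [0.669, 0.744, 0.001, 0.0]
force: [-7.0, -1.4, -4.8]
width: 0.0603
```

{"api": "carry_out", "payload": {
  "deltas": [
    {"travel": [0,0,0.1],"yaw": 0},
    {"travel": [0,0,0.1],"yaw": 0},
    {"travel": [0,0,0.1],"yaw": 0},
    {"travel": [0,0,0.1],"yaw": 0},
    {"travel": [0,0,0.1],"yaw": 0}
  ]
}}

```text
time: 33.4
tool_pos: [0.5606, 0.1312, 0.1124]
ee_rot: [0.669, 0.744, 0.001, 0.0]
force: [-8.0, -0.9, -4.5]
width: 0.0605
```

{"api": "carry_out", "payload": {
  "deltas": [
    {"travel": [0,0,0.1],"yaw": 0},
    {"travel": [0,0,0.1],"yaw": 0},
    {"travel": [0,0,0.1],"yaw": 0},
    {"travel": [0,0,0.1],"yaw": 0},
    {"travel": [0,0,0.1],"yaw": 0}
  ]
}}

```text
time: 33.9
tool_pos: [0.5606, 0.1312, 0.1124]
ee_rot: [0.669, 0.744, 0.0, 0.0]
force: [-6.4, -2.4, -3.8]
width: 0.0604
```

{"api": "carry_out", "payload": {
  "deltas": [
    {"travel": [0,0,0],"yaw": 0},
    {"travel": [0,0,0],"yaw": 0},
    {"travel": [0,0,0],"yaw": 0},
    {"travel": [0,0,0],"yaw": 0},
    {"travel": [0,0,0],"yaw": 0}
  ]
}}

```text
time: 34.4
tool_pos: [0.5606, 0.1313, 0.1124]
ee_rot: [0.669, 0.744, 0.001, 0.0]
force: [-8.5, -2.2, -3.9]
width: 0.0606
```

{"api": "carry_out", "payload": {
  "deltas": [
    {"travel": [0,0,0],"yaw": 0},
    {"travel": [0,0,0],"yaw": 0},
    {"travel": [0,0,0],"yaw": 0},
    {"travel": [0,0,0],"yaw": 0},
    {"travel": [0,0,0],"yaw": 0}
  ]
}}

```text
time: 34.9
tool_pos: [0.5606, 0.1312, 0.1124]
ee_rot: [0.669, 0.744, 0.001, 0.0]
force: [-8.0, -1.3, -3.7]
width: 0.0611
```

{"api": "carry_out", "payload": {
  "deltas": [
    {"travel": [0,0,0],"yaw": 0},
    {"travel": [0,0,0],"yaw": 0},
    {"travel": [0,-4,-10],"yaw": 0},
    {"travel": [0,-15,-17],"yaw": 0},
    {"travel": [0,-40,-17],"yaw": 0}
  ]
}}

```text
time: 35.4
tool_pos: [0.5217, 0.1272, 0.1297]
ee_rot: [0.669, 0.744, 0.001, 0.001]
force: [1.1, 0.6, -21.5]
width: 0.0605
```

{"api": "carry_out", "payload": {
  "deltas": [
    {"travel": [0,-30,0],"yaw": 0},
    {"travel": [20,-50,0],"yaw": 0},
    {"travel": [40,-60,0],"yaw": 0},
    {"travel": [60,-60,0],"yaw": 0},
    {"travel": [60,-60,0],"yaw": 0}
  ]
}}

```text
time: 35.9
tool_pos: [0.4538, 0.1822, 0.1291]
ee_rot: [0.668, 0.744, 0.001, -0.0]
force: [-0.5, -0.7, -20.6]
width: 0.0602
```

```bash
python3 - <<'E'
from h import *
plan(450,190,60,95.8)
a=read_camera('scene');b=read_camera('top')
save('d2',np.hstack([cv2.resize(a['frame'][130:250,150:280],(400,370),interpolation=cv2.INTER_CUBIC),cv2.resize(b['frame'][190:260,120:196],(400,370),interpolation=cv2.INTER_CUBIC)]))
E
```

```text
pos [453.8 182.2 129.1] ang 96.21 q [ 0.38  0.23 -0.27  1.06  0.    0.27] F [ -0.5  -0.7 -20.6] w 60.2
travel [ 8.1 -3.  69.1] yaw 0.4
```

View pics/d2.png

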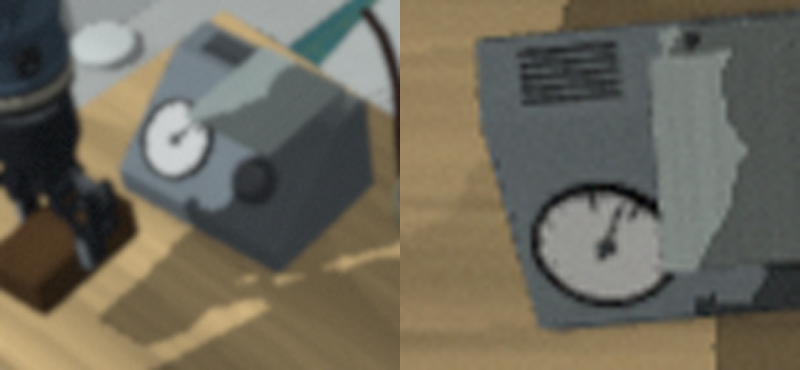

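In the top view the needle, tip at (628,200), stands between the two raised marks at (592,200) and (640,212). Now I return the borrowed block to its place on the table.

{"api": "carry_out", "payload": {
  "deltas": [
    {"travel": [-10,0,-30],"yaw": 0},
    {"travel": [-35,-2,-65],"yaw": 0},
    {"travel": [-75,-4,-90],"yaw": 0},
    {"travel": [-115,-8,-90],"yaw": 0},
    {"travel": [-155,-12,-90],"yaw": 0}
  ]
}}

```text
time: 36.5
tool_pos: [0.4591, 0.0229, 0.2194]
ee_rot: [0.669, 0.744, 0.001, 0.001]
force: [1.1, -0.5, -21.6]
width: 0.0605
```

{"api": "carry_out", "payload": {
  "deltas": [
    {"travel": [-42,-4,0],"yaw": 0},
    {"travel": [-84,-8,0],"yaw": 0},
    {"travel": [-126,-12,0],"yaw": 0},
    {"travel": [-168,-16,0],"yaw": 0},
    {"travel": [-210,-20,0],"yaw": 0}
  ]
}}

```text
time: 37.0
tool_pos: [0.4606, -0.1883, 0.2186]
ee_rot: [0.669, 0.743, 0.0, 0.0]
force: [2.5, 0.9, -21.2]
width: 0.0605
```

{"api": "carry_out", "payload": {
  "deltas": [
    {"travel": [-42,-4,0],"yaw": 0},
    {"travel": [-84,-8,0],"yaw": 0},
    {"travel": [-126,-12,0],"yaw": 0},
    {"travel": [-168,-16,0],"yaw": 0},
    {"travel": [-210,-20,0],"yaw": 0}
  ]
}}

```text
time: 37.5
tool_pos: [0.4628, -0.3991, 0.2183]
ee_rot: [0.669, 0.743, 0.0, -0.0]
force: [2.0, 0.5, -21.0]
width: 0.0605
```

```bash
python3 -c "
from h import *
plan(475,-600,110,95.8)"
```

```text
pos [ 462.8 -399.1  218.3] ang 96.03 q [-0.71  0.45  0.27  1.39  0.   -0.82] F [  2.    0.5 -21. ] w 60.5
travel [-201.1   -8.9  108.2] yaw 0.2
```

{"api": "carry_out", "payload": {
  "deltas": [
    {"travel": [-42,-2,5],"yaw": 0},
    {"travel": [-84,-4,15],"yaw": 0},
    {"travel": [-126,-6,30],"yaw": 0},
    {"travel": [-168,-8,60],"yaw": 0},
    {"travel": [-198,-9,90],"yaw": 0}
  ]
}}

```text
time: 38.0
tool_pos: [0.4747, -0.5979, 0.1272]
ee_rot: [0.669, 0.743, -0.0, 0.0]
force: [0.7, -0.9, -22.3]
width: 0.0607
```

{"api": "carry_out", "payload": {
  "deltas": [
    {"travel": [-2,0,30],"yaw": 0},
    {"travel": [-2,0,65],"yaw": 0},
    {"travel": [-2,0,95],"yaw": 0},
    {"travel": [-2,0,105],"yaw": 0},
    {"travel": [-2,0,107],"yaw": 0}
  ]
}}

```text
time: 38.5
tool_pos: [0.4741, -0.5958, 0.018]
ee_rot: [0.669, 0.743, 0.0, -0.003]
force: [-0.7, -1.2, -21.9]
width: 0.0603
```

```bash
python3 - <<'E'
from h import *
plan(475,-600,13.5,95.8)
a=read_camera('scene')
save('e1',cv2.resize(a['frame'][300:460,340:510],(640,602)))
E
```

```text
pos [ 474.1 -595.8   18. ] ang 96.04 q [-0.9   0.88  0.5   1.2   0.   -1.  ] F [ -0.7  -1.2 -21.9] w 60.3
travel [-4.3  0.4  4.5] yaw 0.2
```

View pics/e1.png

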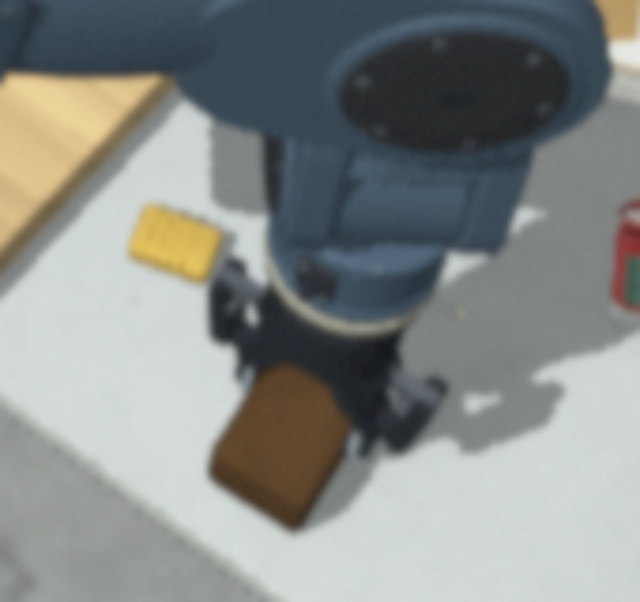

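Nearly down, well inside the table edge. Now I set it down.

{"api": "carry_out", "payload": {
  "deltas": [
    {"travel": [0,0,1.5],"yaw": 0},
    {"travel": [0,0,3],"yaw": 0},
    {"travel": [0,0,3],"yaw": 0}
  ]
}}

```text
time: 38.85
tool_pos: [0.4762, -0.597, 0.0187]
ee_rot: [0.669, 0.744, 0.0, 0.0]
force: [0.3, 0.2, -21.3]
width: 0.0608
```

{"api": "carry_out", "payload": {
  "deltas": [
    {"travel": [0,0,1],"yaw": 0},
    {"travel": [0,0,1.5],"yaw": 0}
  ]
}}

```text
time: 39.05
tool_pos: [0.4763, -0.5969, 0.017]
ee_rot: [0.669, 0.744, 0.0, 0.0]
force: [-0.1, 0.4, -21.5]
width: 0.0607
```

{"api": "carry_out", "payload": {
  "deltas": [
    {"travel": [0,0,1.5],"yaw": 0},
    {"travel": [0,0,2.5],"yaw": 0}
  ]
}}

```text
time: 39.25
tool_pos: [0.4764, -0.5969, 0.0144]
ee_rot: [0.669, 0.744, 0.0, 0.0]
force: [1.1, 2.4, -13.8]
width: 0.0605
```

{"api": "carry_out", "payload": {
  "deltas": [
    {"travel": [0,0,1],"yaw": 0},
    {"travel": [0,0,1.2],"yaw": 0}
  ]
}}

```text
time: 39.45
tool_pos: [0.4765, -0.5969, 0.0143]
ee_rot: [0.669, 0.744, 0.0, 0.001]
force: [-3.0, 4.6, -4.4]
width: 0.0602
```

Touching down. I release, rise and retreat to a clear spot.

{"api": "carry_out", "payload": {
  "deltas": [
    {"travel": [0,0,0],"yaw": 0},
    {"travel": [0,0,0],"yaw": 0},
    {"travel": [0,0,0],"yaw": 0},
    {"travel": [0,0,-25],"yaw": 0},
    {"travel": [0,0,-65],"yaw": 0}
  ],
  "claw": 0
}}

```text
time: 39.95
tool_pos: [0.4755, -0.5959, 0.0769]
ee_rot: [0.669, 0.744, 0.0, -0.002]
force: [0.2, -0.8, 1.7]
width: 0.0854
```

{"api": "carry_out", "payload": {
  "deltas": [
    {"travel": [0,0,-45],"yaw": 0},
    {"travel": [20,-15,-85],"yaw": 0},
    {"travel": [50,-35,-110],"yaw": 0},
    {"travel": [80,-60,-120],"yaw": 0},
    {"travel": [110,-85,-120],"yaw": 0}
  ]
}}

```text
time: 40.45
tool_pos: [0.3798, -0.4964, 0.2007]
ee_rot: [0.668, 0.744, -0.0, 0.003]
force: [-0.0, -1.2, 0.3]
width: 0.0853
```

{"api": "carry_out", "payload": {
  "deltas": [
    {"travel": [40,-15,0],"yaw": 0},
    {"travel": [80,-30,0],"yaw": 0},
    {"travel": [120,-30,0],"yaw": 0},
    {"travel": [150,-30,0],"yaw": 0},
    {"travel": [150,-30,0],"yaw": 0}
  ]
}}

```text
time: 40.95
tool_pos: [0.3341, -0.3481, 0.1995]
ee_rot: [0.668, 0.744, 0.0, 0.001]
force: [0.6, -1.1, 0.9]
width: 0.0853
```

```bash
python3 - <<'E'
from h import *
np.set_printoptions(precision=4,suppress=True)
o=observe();print(o['time'],o['tool_pos'],o['force'])
u=np.array([.975,.223]);v=np.array([-.223,.975])
for n in ['scene','top']:
    a=read_camera(n);W=cloud(a)
    x,y,z=W[...,0],W[...,1],W[...,2]
    m=(abs(x-.58)<.08)&(abs(y+.18)<.06)&(z>.068)&(z<.09)
    r=cv2.minAreaRect((W[m][:,:2]*1000).astype(np.float32)); d=np.array(r[0])-[630.3,-190.2]; print(n,np.median(z[m]),r,'along',d@u,'lat',d@v)
    for t in ['brass_weight','reel','tape']:
        for q in find_in(n,t)[:1]: print(t,round(q['conf'],2),toworld(a,q['xyz']))
    save('f_'+n,a['frame'])
    if n=='top': save('f_g',cv2.resize(a['frame'][190:260,120:196],(600,553),interpolation=cv2.INTER_CUBIC))
E
```

```text
40.95 [ 0.3341 -0.3481  0.1995] [ 0.5592 -1.1403  0.9032]
scene 0.07873765729855925 ((593.4982299804688, -194.95018005371094), (73.8415298461914, 20.62233543395996), 29.520606994628906) along -36.941015921020465 lat 3.575369161987284
brass_weight 0.81 [ 0.4542 -0.0075  0.0657]
reel 0.69 [ 0.7864 -0.0871  0.0737]
top 0.07719645946811489 ((578.3292846679688, -177.9421844482422), (85.2170181274414, 44.94269943237305), 12.496874809265137) along -47.937954580688434 lat 23.540839682006816
brass_weight 0.53 [ 0.458  -0.0072  0.0561]
reel 0.65 [ 0.7861 -0.0897  0.0779]
tape 0.65 [0.7535 0.0336 0.0595]
```

View pics/f_scene.png

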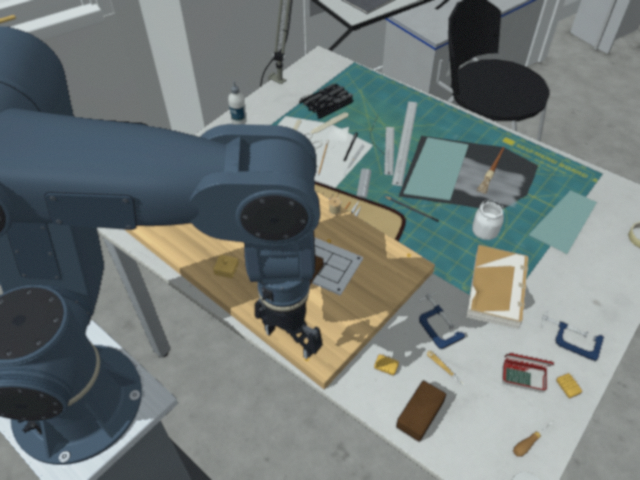

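View pics/f_g.png

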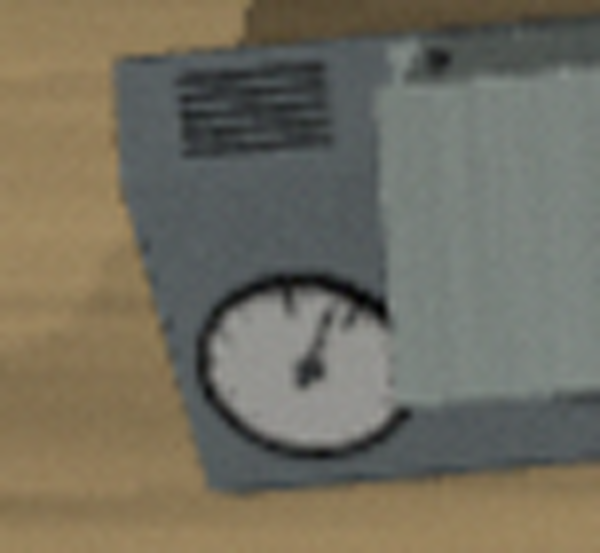

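The gauge crop shows the needle at (330,310), between the marks at (290,298) and (352,315). The weight is unchanged on the plate and the gripper is clear. Handing in.

```bash
python3 -c "
from cell import close_job
print(close_job())"
```

```text
the job is handed in; nothing more can be done
None
```

I finished the job and handed it in at about 41 s, within the 62 s limit. The weight lies on the plate and the needle stands between the marks. To do it I had to borrow the large leather look-alike block.

- **Weight:** I slid it against the plate's front edge, where the force jumped on contact, and tipped it over. It lies flat with its top about 78 mm above the table and its centre about 18 mm inside the edge, so roughly 71 % of its length is over the plate. The top camera gave the same pose just before hand-in. The scene camera's last reading of it was no use, because the arm was in the way.
- **Button:** The tool can't tilt, and vertical fingers can't reach the button under the visor. I carried the large look-alike block (2 kg) over, laid it down and pressed with its end under the visor. I then set it back near its old place on the table, now lying down instead of standing.
- **Press:** One steady press, bottomed for about 4.05 s. The arm hid the gauge meanwhile, so I went by time and force. Afterwards the top view showed the needle between the marks, at about 2.7 rad by eye.
- **Bystanders:** The brass weight and reel measure within a few mm of their starting places in both cameras. The tape does so in the top camera only; it was not detected in the last scene picture.

Some attempts along the way failed or disagreed:
- **Yellow block:** I gripped it first as a pusher, but it turned out to be fixed; the pull reached 43 N.
- **Reach test:** It gave a brief 75 N wrist force, below the 120 N limit. Joint 3 read 1.354 against its stated limit of 1.35, so it may count as slightly out of range.
- **Button position:** The first estimate was about 4 mm off in y, and I corrected it from the picture before pressing.

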